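# Dust off the carving tools

### The arm

A 6-joint arm with a two-finger parallel gripper is mounted at the origin on the work surface. World frame = base frame: x ahead of the robot, y to its left, z up, the work surface at z = 0. Lengths are in m, angles in rad, forces in N, time in s.
With the tool pointing down it reaches from about 0.275 to 0.85 m from the base axis. Payload 19 kg.
Tool frame: the origin (TCP) lies on the centre line of the jaws, within the pads' length; the fingertips stand 19 mm ahead of it and the grasp point (between the pads) is the TCP; z points along the fingers, y is the line along which they close (so a half turn about z gives the same grasp; the last joint's range is limited). The gripper opens to 85 mm and grips with 20 to 120 N. Pads are 22 mm wide; open, the fingers measure 114 mm over their backs; the gripper's body (76 mm by 85 mm) begins 54 mm behind the grasp point. The pads swing forward as they close: fully open they stand 13 mm farther back than shut.
Start: joints at [1.08, 0.15, 1.437, -0, 1.554, -0.134], TCP at [0.201, 0.539, 0.25] pointing down, gripper open.
Joint ranges: [-2.8, 2.8], [-0.68, 2.1], [0.12, 2.68], [-1.39, 4.53], [0.16, 2.79], [-2.81, 2.81]. Speed limits (rad/s): [1.89, 1.89, 2.22, 3.01, 3.01, 3.01].

### API

Orientations are given as a rotation vector (axis times angle).
In Python, from plant import ctrl, eyes gives the robot as it stands. The module is installed in compiled form; this text tells all that it offers.
- The arm moves only by the tool play_rows, never from a script. Its argument "series" is text: rows parted by semicolons, each of 7 numbers parted by spaces: the finger opening in m, from 0 to 0.0854, then the shift along the tool's x, y, z in m, then the turn, a rotation vector about the tool's x, y, z in degrees. A call has 1 to 10 rows; each row shifts and turns the commanded pose from where the row before left it, along the tool's axes as they then stand; what a row does not reach is not made up. A row lasts 1/8 s, in which the tool goes at most 62.5 mm and 10.7 degrees, less where a joint would pass 70% of its speed; a pose out of reach is approached as far as the arm can. A call is refused whole if a number of a shift passes 0.0625 or a number of a turn 10.7, either way. A call with a gripper value outside its range is refused whole. The fingers move at their own pace and stop on an object; "newtons" is the grip in N (left out, the last holds). Time passes only in rows, so rows that do not move let the fingers close. It gives the time, the measured TCP pose, the force, the opening and the grip force at its end, in the units of the state.
- ctrl.state(): the state, without advancing time (a new reading comes with each control period).
- eyes.get_image(name): name is "scene" or "top" or "wrist"; returns a dict with "pixels" (400x640x3 uint8, red, green, blue), "vertical_fov" (degrees; the focal length in pixels is half the picture's height over the tangent of half this angle, whatever the lens; pixels are square), "cx", "cy" (the principal point, pixels), "cam_to_world" (4x4, takes a point from camera to world coordinates). Camera axes: x right, y up, looking along -z (the intrinsics and any distortion apply to the point x, -y, -z); pixel columns grow to the right and rows downward; lengths in m; the calibration is good to about 2 mm. The wrist camera is an equidistant fisheye: a pixel r from the principal point sees the ray r / f radians off the axis. A picture is of the moment at which its call begins. There is no depth.
- ctrl.close_job(): hands the job in; it is judged then, once.
The state is a dict: "t": time; "qpos": joint angles; "qvel": joint speeds; "tau": joint torques, N m; "ee_pos": TCP position; "eef_rot": TCP orientation; "wrist_force": force on the tool from outside, world axes, zero at the start; "moment": the same for the moment, N m; "width": finger opening in m; "grasp_force": force on a finger pad.
Only numpy, scipy, OpenCV 4.12 (cv2) and the standard library are available. Lean on these libraries where they do the work, as an engineer would, in place of code of your own. Each camera call takes 0.05 s, during which the arm holds its last target. There are 200 camera calls.

### The job

Pull the suction knob of the dusting box fully out, then, with the suction on, stand every carving tool lying on the bench in the cells of the box, blade down and handle up, with the blade resting on the cell floor. When all the tools stand in the box, push the knob fully home again, and leave the carving in its plaster block where it is.

Things in the scene. Friction and masses are not known exactly. Their poses are not given: they have to be found in the camera images.
- tool0: carver's flat file: dark flat blade. 205 mm long, 110 g: square wooden handle 22 x 22 x 105 mm, then blade 100 mm long, 12 to 18 mm wide. Origin on its long axis in the handle, 25 mm behind the start of the blade, near the balance point (11 mm above the bench as it lies); x points along it to the blade's end, 125 mm off; the butt is 80 mm the other way
- tool0_tip (a point): the blade's free end of tool0, on the axis
- tool1: carver's round rasp: dark round blade. 205 mm long, 110 g: square wooden handle 22 x 22 x 105 mm, then blade 100 mm long, 12 to 18 mm wide. Origin on its long axis in the handle, 25 mm behind the start of the blade, near the balance point (11 mm above the bench as it lies); x points along it to the blade's end, 125 mm off; the butt is 80 mm the other way
- tool1_tip (a point): the blade's free end of tool1, on the axis
- tool2: carver's point chisel: round bright blade ending in a point. 205 mm long, 110 g: square wooden handle 22 x 22 x 105 mm, then blade 100 mm long, 12 to 18 mm wide. Origin on its long axis in the handle, 25 mm behind the start of the blade, near the balance point (11 mm above the bench as it lies); x points along it to the blade's end, 125 mm off; the butt is 80 mm the other way
- tool2_tip (a point): the blade's free end of tool2, on the axis
- tool3: carver's flat chisel: thin shank widening to a flat bright edge. 205 mm long, 110 g: square wooden handle 22 x 22 x 105 mm, then blade 100 mm long, 12 to 18 mm wide. Origin on its long axis in the handle, 25 mm behind the start of the blade, near the balance point (11 mm above the bench as it lies); x points along it to the blade's end, 125 mm off; the butt is 80 mm the other way
- tool3_tip (a point): the blade's free end of tool3, on the axis
- tool4: carver's claw chisel: thin shank ending in a three-toothed bright edge. 205 mm long, 110 g: square wooden handle 22 x 22 x 105 mm, then blade 100 mm long, 12 to 18 mm wide. Origin on its long axis in the handle, 25 mm behind the start of the blade, near the balance point (11 mm above the bench as it lies); x points along it to the blade's end, 125 mm off; the butt is 80 mm the other way
- tool4_tip (a point): the blade's free end of tool4, on the axis
- dustbox: steel dusting box fixed to the bench: open row of five cells along its x, 254 mm long (x), 54 wide (y), 100 high; walls 4, floor 10 mm thick; cells 90 mm deep, 46 x 46 mm inside, 50 mm pitch. On its +y side a grey gate housing (90 mm along x, 85 high, out to y = 94 mm) with the suction knob. Origin: centre of the underside of the row
- cell0 (a point): centre of the mouth (rim height, 100 mm above the bench) of cell 0; cell 0 is nearest the robot, cell 4 the farthest
- cell1 (a point): centre of the mouth (rim height, 100 mm above the bench) of cell 1; cell 0 is nearest the robot, cell 4 the farthest
- cell2 (a point): centre of the mouth (rim height, 100 mm above the bench) of cell 2; cell 0 is nearest the robot, cell 4 the farthest
- cell3 (a point): centre of the mouth (rim height, 100 mm above the bench) of cell 3; cell 0 is nearest the robot, cell 4 the farthest
- cell4 (a point): centre of the mouth (rim height, 100 mm above the bench) of cell 4; cell 0 is nearest the robot, cell 4 the farthest
- gate (a joint): slide of the suction gate's knob, m: 0 = pushed fully home, 0.045 = pulled fully out (away from the box, along the box's +y); stiff, about 4 N, stays where it is left
- gate_knob (a point): middle of the black suction knob's barrel, 55 mm above the bench. Barrel along the box's y, 26 mm in diameter, 24 mm long (12 mm either side of this point), then an end disc 40 mm in diameter and 7 mm thick on its outer end; when home, the barrel starts 14 mm from the housing
- carving: unfinished green carving bedded in a white plaster block 130 x 100 x 65 mm, 130 mm high in all; not to be disturbed. Origin: centre of its underside

How it is judged:
On the way, in this order (a step that is already met when the one before it is completed fails the run):
1. the suction knob is pulled fully out (value of joint gate above 0.039 m), for 0.2 s.
2. with the knob still out, every tool stands blade down in the box (z of each of tool0_tip, tool1_tip, tool2_tip, tool3_tip, tool4_tip in the frame of dustbox below 0.03 m and x of tool0_tip in the frame of dustbox between -0.126 and 0.126 m and y of tool0_tip in the frame of dustbox between -0.027 and 0.027 m and height (world z) of each of tool0, tool1, tool2, tool3, tool4 above 0.105 m and angle between each of tool0, tool1, tool2, tool3, tool4's own x axis and vertical above 2.48159 rad and linear speed of each of tool0, tool1, tool2, tool3, tool4 below 0.05 m/s and x of tool1_tip in the frame of dustbox between -0.126 and 0.126 m and y of tool1_tip in the frame of dustbox between -0.027 and 0.027 m and x of tool2_tip in the frame of dustbox between -0.126 and 0.126 m and y of tool2_tip in the frame of dustbox between -0.027 and 0.027 m and x of tool3_tip in the frame of dustbox between -0.126 and 0.126 m and y of tool3_tip in the frame of dustbox between -0.027 and 0.027 m and x of tool4_tip in the frame of dustbox between -0.126 and 0.126 m and y of tool4_tip in the frame of dustbox between -0.027 and 0.027 m and value of joint gate above 0.036 m), for 0.3 s.
3. the knob is pushed fully home (value of joint gate below 0.005 m), for 0.2 s.
At the end, for the whole second after the job is handed in: every tool present stands in the box, blade end within 20 mm of the cell floor, leaning no more than 38 degrees from upright and at rest; the knob is within 5 mm of fully home (z of each of tool0_tip, tool1_tip, tool2_tip, tool3_tip, tool4_tip in the frame of dustbox below 0.03 m and x of tool0_tip in the frame of dustbox between -0.126 and 0.126 m and y of tool0_tip in the frame of dustbox between -0.027 and 0.027 m and height (world z) of each of tool0, tool1, tool2, tool3, tool4 above 0.105 m and angle between each of tool0, tool1, tool2, tool3, tool4's own x axis and vertical above 2.48159 rad and linear speed of each of tool0, tool1, tool2, tool3, tool4 below 0.05 m/s and x of tool1_tip in the frame of dustbox between -0.126 and 0.126 m and y of tool1_tip in the frame of dustbox between -0.027 and 0.027 m and x of tool2_tip in the frame of dustbox between -0.126 and 0.126 m and y of tool2_tip in the frame of dustbox between -0.027 and 0.027 m and x of tool3_tip in the frame of dustbox between -0.126 and 0.126 m and y of tool3_tip in the frame of dustbox between -0.027 and 0.027 m and x of tool4_tip in the frame of dustbox between -0.126 and 0.126 m and y of tool4_tip in the frame of dustbox between -0.027 and 0.027 m and value of joint gate below 0.005 m); the robot touches nothing.
It fails at once if the carving is moved by more than 40 mm or tipped over (distance of carving from where it was at the start of the episode above 0.04 m or angle between carving's own z axis and vertical above 0.4 rad).
Of tool0, tool1, tool2, tool3, tool4 only 4 to 5 are there at a start; the rules pass over those that are not, and their reading is None.
At some moment in a run one of tool0, tool1, tool2, tool3, tool4 may be knocked a few centimetres aside while the robot is not near it.
Once in a run the grip may slacken for a moment while it holds something.
It also fails if it takes over 200 s, if anything falls off the work surface, if the arm or the gripper's body presses on something with over 40 N, if the wrist force passes 120 N, or if a joint passes its speed limit or range.

## Working session

There is one attempt and no reset: what is moved stays moved. The work goes in short steps, Python scripts to look and compute and a tool call to move; the robot and the scene stay as the last step left them, time stands still between calls to the robot, and variables do not carry over. Pictures are saved under pics/ and viewed, at most 14 in all, crops included, and the job is handed in when it is done.

Besides the shell and the picture viewer there is one more tool, called after ">>>" in YAML: its name, and indented under it one key for each argument. play_rows: Moves the arm, as the interface text tells. Its arguments: {"type":"object","properties":{"series":{"type":"string"},"newtons":{"type":"number"}},"required":["series"]}

```bash
mkdir -p pics; cat > h.py <<'E'
import numpy as np, cv2
from scipy.spatial.transform import Rotation as R
from plant import ctrl, eyes
def shot(n,f=None):
    im=eyes.get_image(n)
    if f: cv2.imwrite(f'pics/{f}.png',im['pixels'][:,:,::-1])
    np.savez(f'/tmp/{f or n}.npz',**im)
    return im
def ray(im,u,v,fish=False):
    f=200/np.tan(np.radians(float(im['vertical_fov']))/2)
    x=(u-im['cx'])/f;y=(v-im['cy'])/f
    if fish:
        r=np.hypot(x,y);d=np.array([np.sin(r)*x/r,-np.sin(r)*y/r,-np.cos(r)])
    else: d=np.array([x,-y,-1.])
    T=im['cam_to_world'];d=T[:3,:3]@d
    return T[:3,3],d/np.linalg.norm(d)
def onz(im,u,v,z,fish=False):
    o,d=ray(im,u,v,fish);return o+d*(z-o[2])/d[2]
def tri(*rs):
    A=sum(np.eye(3)-np.outer(d,d) for o,d in rs);b=sum((np.eye(3)-np.outer(d,d))@o for o,d in rs)
    p=np.linalg.solve(A,b);return p,[round(float(np.linalg.norm(np.cross(p-o,d))),4) for o,d in rs]
def load(f): return dict(np.load(f'/tmp/{f}.npz'))
E
python3 - <<'E'
from h import *
np.set_printoptions(precision=3,suppress=True)
for n in('scene','top','wrist'):
    im=shot(n,n+'0');print(n,im['vertical_fov'],im['cx'],im['cy'],im['cam_to_world'],[k for k in im])
print(ctrl.state())
E
```

```text
scene 49.977268794585385 320.58416620142964 189.52572097884914 [[ 0.201 -0.524  0.828  1.497]
 [ 0.979  0.128 -0.157 -0.159]
 [-0.024  0.842  0.539  0.688]
 [ 0.     0.     0.     1.   ]] ['pixels', 'vertical_fov', 'cx', 'cy', 'cam_to_world']
top 45.43834842754323 321.61921240455325 196.75120430941723 [[-0.026  0.998 -0.052  0.493]
 [-0.999 -0.027 -0.019  0.016]
 [-0.021  0.051  0.998  1.457]
 [ 0.     0.     0.     1.   ]] ['pixels', 'vertical_fov', 'cx', 'cy', 'cam_to_world']
wrist 65.70646984690485 321.6972249227338 204.82405512695186 [[ 0.35  -0.89  -0.293  0.125]
 [ 0.937  0.332  0.11   0.566]
 [-0.001 -0.313  0.95   0.374]
 [ 0.     0.     0.     1.   ]] ['pixels', 'vertical_fov', 'cx', 'cy', 'cam_to_world']
{'t': 0.15, 'qpos': array([ 1.08 ,  0.151,  1.438, -0.   ,  1.554, -0.134]), 'qvel': array([ 0.   , -0.001, -0.002, -0.   , -0.   , -0.002]), 'tau': array([  0.002, -71.339, -57.104,  -0.   ,   0.007,   0.   ]), 'ee_pos': array([0.201, 0.539, 0.25 ]), 'eef_rot': array([-0.557, -3.091,  0.001]), 'wrist_force': array([-0.116, -0.521, -0.569]), 'moment': array([-0.027,  0.026, -0.007]), 'grasp_force': 0.0, 'width': 0.08548266145533434}
```

View pics/top0.png

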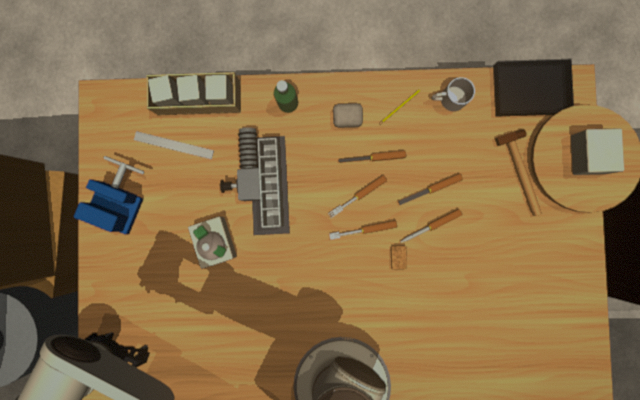

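View pics/scene0.png

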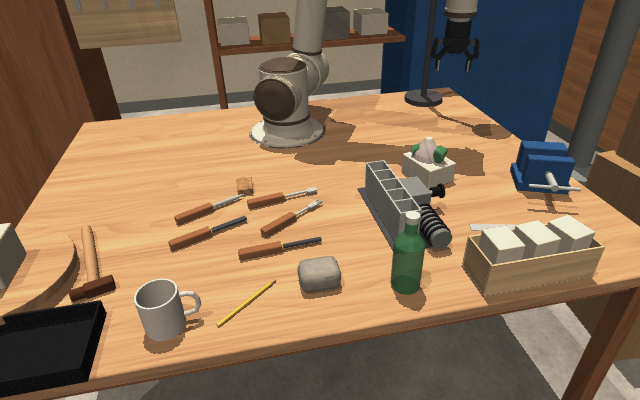

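The top view shows the box at about (269,185), its knob at (228,185), and the carving at (211,242). Five tools lie around (330-462,150-242) with blades to the left (+y). Next I'll zoom in for finer pixel positions.

```bash
python3 - <<'E'
from h import *
t=load('top0')['pixels'][:,:,::-1]; s=load('scene0')['pixels'][:,:,::-1]
def crop(p,x0,y0,x1,y1,k):
    c=cv2.resize(p[y0:y1,x0:x1],None,fx=k,fy=k,interpolation=cv2.INTER_CUBIC)
    for x in range((x0+9)//10*10,x1,10):
        cv2.line(c,((x-x0)*k,0),((x-x0)*k,8 if x%50 else 20),(255,0,255),1)
        if x%50==0: cv2.putText(c,str(x),((x-x0)*k+2,20),0,.45,(255,0,255),1)
    for y in range((y0+9)//10*10,y1,10):
        cv2.line(c,(0,(y-y0)*k),(8 if y%50 else 20,(y-y0)*k),(255,0,255),1)
        if y%50==0: cv2.putText(c,str(y),(2,(y-y0)*k-2),0,.45,(255,0,255),1)
    return c
cv2.imwrite('pics/ct.png',crop(t,210,115,470,265,3))
cv2.imwrite('pics/cs.png',crop(s,160,140,460,270,2)) 
E
```

```text
(no output)
```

View pics/ct.png

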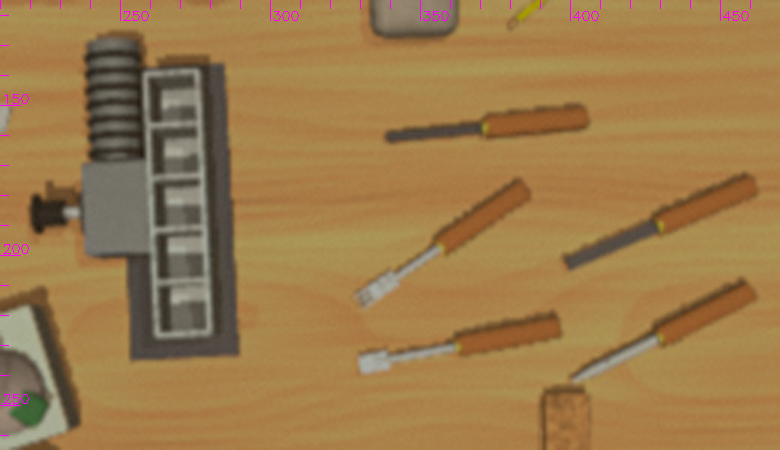

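View pics/cs.png

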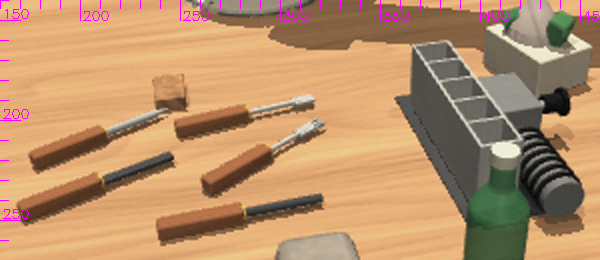

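The crops show the tools clearly: the dark flat/round blades (A, D), the bright claw (B), the flat chisel (C) and the point chisel (E). The box rim corners and the knob are visible in both views, so I'll triangulate.

```bash
python3 - <<'E'
from h import *
np.set_printoptions(precision=4,suppress=True)
T=load('top0');S=load('scene0')
tp={'A':[(588,116),(484,127),(387,137)],'B':[(524,188),(438,246),(361,299)],'C':[(560,324),(457,345),(360,363)],'D':[(754,185),(658,224),(566,264)],'E':[(753,290),(657,335),(573,380)],
'box':[(142,72),(201,69),(154,339),(213,334)],'knob':[(50,213),(34,214)]}
sp={'A':[(158,229),(243,211),(322,199)],'B':[(207,185),(271,150),(323,122)],'C':[(177,128),(249,111),(313,101)],'D':[(21,211),(103,181),(172,156)],'E':[(33,162),(107,131),(167,112)],
'box':[(523,138),(487,141),(446,40),(412,44)],'knob':[(545,103),(562,103)]}
for k in tp:
    P=[]
    for i in range(len(tp[k])):
        a=tp[k][i];b=sp[k][i]
        p,e=tri(ray(T,210+a[0]/3-.33,115+a[1]/3-.33),ray(S,160+b[0]/2-.25,140+b[1]/2-.25));P.append(p)
        print(k,p,e, onz(T,210+a[0]/3-.33,115+a[1]/3-.33,.1 if k=='box' else .055 if k=='knob' else .011)[:2])
    P=np.array(P)
    if len(P)==3: print('  len',np.linalg.norm(P[0]-P[2]),'yaw',np.degrees(np.arctan2(*(P[2]-P[0])[[1,0]])))
E
```

```text
A [ 0.6925 -0.212   0.0132] [0.0024, 0.0024] [ 0.6927 -0.2147]
A [ 0.6843 -0.1079  0.0141] [0.0012, 0.0012] [ 0.6845 -0.1094]
A [ 0.6777 -0.0092  0.0091] [0.0019, 0.0019] [ 0.6772 -0.011 ]
  len 0.20333569395909967 yaw 94.16462122102821
B [ 0.6214 -0.1462  0.0129] [0.0013, 0.0013] [ 0.6215 -0.1478]
B [ 0.5654 -0.0567  0.013 ] [0.0026, 0.0026] [ 0.5652 -0.0594]
B [0.5145 0.0236 0.0118] [0.004, 0.004] [0.5138 0.0197]
  len 0.20072963326476095 yaw 122.18043498459603
C [ 0.4837 -0.1767  0.0136] [0.0024, 0.0024] [ 0.4835 -0.1794]
C [ 0.4654 -0.0729  0.0141] [0.0024, 0.0024] [ 0.4651 -0.0755]
C [0.4497 0.0242 0.0064] [0.0017, 0.0017] [0.4495 0.0224]
  len 0.20384114839576362 yaw 99.60727374665788
D [ 0.6179 -0.3763  0.0116] [0.0022, 0.0022] [ 0.6181 -0.3788]
D [ 0.5813 -0.2779  0.0127] [0.0029, 0.0029] [ 0.5814 -0.2811]
D [ 0.5437 -0.1863  0.0098] [0.0013, 0.0013] [ 0.5436 -0.1875]
  len 0.2039096323945074 yaw 111.338128890018
E [ 0.5124 -0.3709  0.0093] [0.0029, 0.0029] [ 0.5125 -0.3735]
E [ 0.4701 -0.2727  0.0151] [0.0024, 0.0024] [ 0.47  -0.276]
E [ 0.4271 -0.1887  0.0059] [0.0025, 0.0025] [ 0.4271 -0.1905]
  len 0.20128980979010044 yaw 115.10166233280884
box [0.7348 0.2233 0.1025] [0.0006, 0.0006] [0.735  0.2231]
box [0.7369 0.1716 0.1076] [0.0062, 0.0062] [0.7362 0.1665]
box [0.4796 0.216  0.0989] [0.0007, 0.0007] [0.4798 0.2165]
box [0.4835 0.162  0.1015] [0.0018, 0.0018] [0.483  0.1604]
knob [0.6044 0.3195 0.0554] [0.0041, 0.0041] [0.6058 0.3235]
knob [0.6054 0.3397 0.0523] [0.0003, 0.0003] [0.6052 0.3393]
```

The measurements hold up: handle heights are about 11-14 mm, lengths about 203 mm, and the rim is at about 0.10 m. The box centre is about (0.6087, 0.192), yaw about 1.6°. I'll write a row planner and go to the knob first.

```bash
cat >> h.py <<'E'
from scipy.spatial.transform import Slerp
def down(yaw,tilt=0):
    """x axis at yaw (deg), z down"""
    a=np.radians(yaw);x=np.array([np.cos(a),np.sin(a),0]);z=np.array([0,0,-1.])
    return R.from_matrix(np.c_[x,np.cross(z,x),z])
def horiz(yaw,dip):
    """z points at heading yaw, dip deg below horizontal, x up-ish (blade = -x down)"""
    a,d=np.radians([yaw,dip]);z=np.array([np.cos(a)*np.cos(d),np.sin(a)*np.cos(d),-np.sin(d)])
    y=np.cross(z,[0,0,1.]);y/=np.linalg.norm(y);x=np.cross(y,z)
    return R.from_matrix(np.c_[x,y,z])
def cur(): s=ctrl.state();return np.array(s['ee_pos']),R.from_rotvec(s['eef_rot'])
def plan(way,o,p=None,r=None,vm=.045,am=9.5):
    """way: list of (pos,R); prints rows from the present pose (opening o)"""
    if p is None: p,r=cur()
    out=[]
    for q,w in way:
        q=np.array(q,float);w=w or r
        ang=np.degrees((r.inv()*w).magnitude());n=max(1,int(np.ceil(max(np.linalg.norm(q-p)/vm,ang/am))))
        dr=(r.inv()*w).as_rotvec()
        for i in range(n):
            r0=r*R.from_rotvec(dr*i/n);d=r0.inv().apply((q-p)/n)
            out.append(f'{o:.3g} '+' '.join(f'{v:.4f}'.rstrip('0').rstrip('.') for v in d)+' '+' '.join(f'{v:.1f}'.rstrip('0').rstrip('.') for v in np.degrees(dr/n)))
        p,r=q,w
    out=[x.replace('-0 ','0 ') if ' -0 ' in x else x for x in out]
    for i in range(0,len(out),10): print('; '.join(out[i:i+10]))
def st():
    s=ctrl.state();r=R.from_rotvec(s['eef_rot']).as_matrix()
    print('t %.2f'%s['t'],'q',np.round(s['qpos'],2),'p',np.round(s['ee_pos'],4),'x',np.round(r[:,0],3),'z',np.round(r[:,2],3),'F',np.round(s['wrist_force'],1),'w %.4f g %.1f'%(s['width'],s['grasp_force']))
E
python3 - <<'E'
from h import *
plan([((.605,.321,.17),down(91.6)),((.605,.321,.056),None)],.085)
E
```

```text
0.085 -0.0413 -0.0057 0.0073 0 0 6.2; 0.085 -0.0417 -0.0012 0.0073 0 0 6.2; 0.085 -0.0416 0.0033 0.0073 0 0 6.2; 0.085 -0.041 0.0077 0.0073 0 0 6.2; 0.085 -0.0399 0.0121 0.0073 0 0 6.2; 0.085 -0.0384 0.0163 0.0073 0 0 6.2; 0.085 -0.0364 0.0204 0.0073 0 0 6.2; 0.085 -0.034 0.0242 0.0073 0 0 6.2; 0.085 -0.0312 0.0277 0.0073 0 0 6.2; 0.085 -0.0281 0.0309 0.0073 0 0 6.2
0.085 -0.0246 0.0337 0.0073 0 0 6.2; 0.085 0 0 0.038 0 0 0; 0.085 0 0 0.038 0 0 0; 0.085 0 0 0.038 0 0 0
```

>>> play_rows:
  series: "0.085 -0.0413 -0.0057 0.0073 0 0 6.2; 0.085 -0.0417 -0.0012 0.0073 0 0 6.2; 0.085 -0.0416 0.0033 0.0073 0 0 6.2; 0.085 -0.041 0.0077 0.0073 0 0 6.2; 0.085 -0.0399 0.0121 0.0073 0 0 6.2; 0.085 -0.0384 0.0163 0.0073 0 0 6.2; 0.085 -0.0364 0.0204 0.0073 0 0 6.2; 0.085 -0.034 0.0242 0.0073 0 0 6.2; 0.085 -0.0312 0.0277 0.0073 0 0 6.2; 0.085 -0.0281 0.0309 0.0073 0 0 6.2"
  newtons: 40

```text
t: 1.4
ee_pos: [0.569, 0.3396, 0.1768]
eef_rot: [-2.074, -2.359, 0.001]
wrist_force: [0.2, 1.1, 1.3]
width: 0.0848
grasp_force: 0.0
```

>>> play_rows:
  series: "0.085 -0.0246 0.0337 0.0073 0 0 6.2; 0.085 0 0 0 0 0 0; 0.085 0 0 0 0 0 0"

```text
t: 1.78
ee_pos: [0.6042, 0.3205, 0.1696]
eef_rot: [-2.194, -2.248, 0.001]
wrist_force: [-0.0, 0.2, 0.4]
width: 0.0852
grasp_force: 0.0
```

```bash
python3 - <<'E'
from h import *
st(); im=shot('wrist','w1'); 
f=200/np.tan(np.radians(float(im['vertical_fov']))/2)
def proj(im,P):
    T=im['cam_to_world'];c=T[:3,:3].T@(np.array(P)-T[:3,3]);v=np.array([c[0],-c[1]]);a=np.arctan2(np.hypot(*v),-c[2]);return np.array([im['cx'],im['cy']])+f*a*v/np.hypot(*v)
print(proj(im,(.605,.321,.055)),proj(im,(.605,.34,.055)))
plan([((.605,.321,.056),down(91.6))],.085)
E
```

```text
t 1.77 q [0.38 0.41 1.27 0.   1.46 0.35] p [0.6042 0.3205 0.1696] x [-0.024  1.    -0.   ] z [-0.001 -0.    -1.   ] F [-0.   0.2  0.4] w 0.0852 g 0.0
[323.33657029 205.22575752] [323.94364848 182.50525935]
0.085 0 0.0004 0.038 0 0 -0.1; 0.085 0 0.0004 0.038 0 0 -0.1; 0.085 0 0.0003 0.038 0 0 -0.1
```

View pics/w1.png

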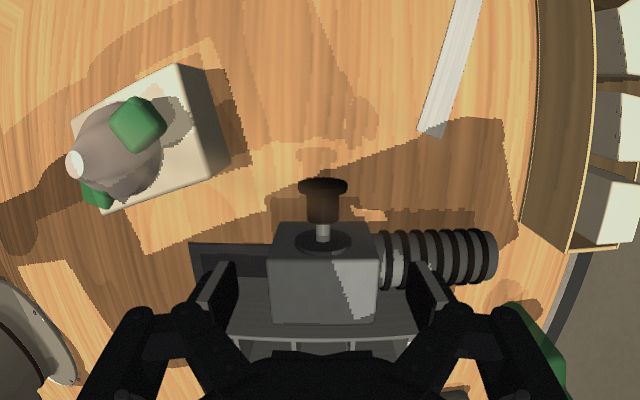

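In the wrist view the barrel centre is at about (323,207), against (323,205) predicted, and the disc is at about 185. That agrees, so I'll descend, grip and pull.

>>> play_rows:
  series: "0.085 0 0 0.038 0 0 0; 0.085 0 0 0.038 0 0 0; 0.085 0 0 0.037 0 0 0; 0 0 0 0 0 0 0; 0 0 0 0 0 0 0; 0 0 0 0 0 0 0; 0 0 0 0 0 0 0; 0 0 0 0 0 0 0; 0 0 0 0 0 0 0"
  newtons: 50

```text
t: 2.95
ee_pos: [0.6048, 0.3209, 0.0591]
eef_rot: [2.194, 2.248, 0.003]
wrist_force: [-5.4, -0.2, 10.7]
width: 0.0245
grasp_force: 48.5
```

>>> play_rows:
  series: "0 0.01 0 0 0 0 0; 0 0.01 0 0 0 0 0; 0 0.01 0 0 0 0 0; 0 0.01 0 0 0 0 0; 0 0.006 0 0 0 0 0; 0 0 0 0 0 0 0; 0 0 0 0 0 0 0"

```text
t: 3.82
ee_pos: [0.6039, 0.3607, 0.0585]
eef_rot: [2.193, 2.242, -0.012]
wrist_force: [-11.3, -52.3, 20.3]
width: 0.0245
grasp_force: 72.3
```

>>> play_rows:
  series: "0 -0.005 0 0 0 0 0; 0.085 0 0 0 0 0 0; 0.085 0 0 0 0 0 0; 0.085 0 0 0 0 0 0; 0.085 0 0 0 0 0 0; 0.085 0 0 -0.04 0 0 0; 0.085 0 0 -0.04 0 0 0; 0.085 0 0 -0.04 0 0 0; 0.085 0 0 -0.04 0 0 0; 0.085 0 0 0 0 0 0"

```text
t: 5.08
ee_pos: [0.6044, 0.362, 0.2208]
eef_rot: [2.193, 2.246, 0.008]
wrist_force: [-0.2, -0.7, -0.7]
width: 0.0852
grasp_force: 0.0
```

```bash
python3 - <<'E'
from h import *
st(); im=shot('wrist','w2'); shot('top','top2')
E
```

```text
t 5.08 q [ 0.43  0.43  1.14 -0.    1.57  0.41] p [0.6044 0.362  0.2208] x [-0.024  1.     0.002] z [ 0.005  0.002 -1.   ] F [-0.2 -0.7 -0.7] w 0.0852 g 0.0
```

View pics/w2.png

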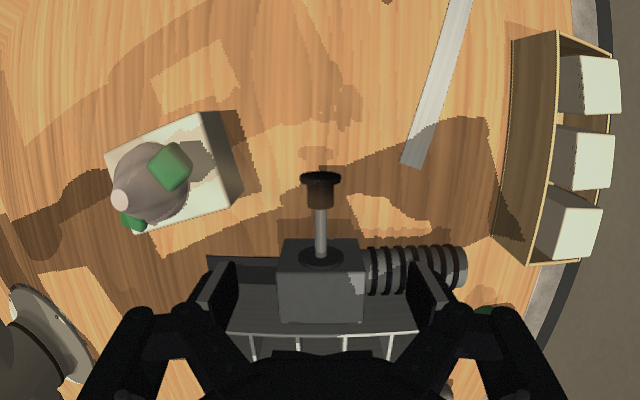

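The knob is now well out: barrel from (321,183) to (321,209), housing's outer top edge at about row 240.

```bash
python3 - <<'E'
from h import *
im=load('w2')
print('disc in/barrel',onz(im,321,184,.068,1),'barrel start',onz(im,321,209,.060,1),'housing edge',onz(im,321,240,.085,1))
im=load('w1')
print('home: disc',onz(im,323,193,.068,1),'start',onz(im,323,224,.06,1),'housing',onz(im,323,222,.085,1))
# go high, to view tools from above A/B region
plan([((.45,.05,.33),down(60)),((.58,-.2,.36),down(20))],.085)
E
```

```text
disc in/barrel [0.60384867 0.37074873 0.068     ] barrel start [0.60448778 0.34366106 0.06      ] housing edge [0.60490523 0.32202516 0.085     ]
home: disc [0.60433365 0.33505764 0.068     ] start [0.60507471 0.30660077 0.06      ] housing [0.60470628 0.31816259 0.085     ]
0.085 -0.0342 -0.0179 -0.0126 0 0 3.5; 0.085 -0.0352 -0.0158 -0.0126 0 0 3.5; 0.085 -0.0361 -0.0136 -0.0126 0 0 3.5; 0.085 -0.0369 -0.0114 -0.0126 0 0 3.5; 0.085 -0.0375 -0.0091 -0.0126 0 0 3.5; 0.085 -0.038 -0.0068 -0.0126 0 0 3.5; 0.085 -0.0383 -0.0045 -0.0126 0 0 3.5; 0.085 -0.0385 -0.0022 -0.0126 0 0 3.5; 0.085 -0.0386 0.0002 -0.0126 0 0 3.5; 0.085 -0.0216 0.0339 -0.0043 0 0 5.7
0.085 -0.0182 0.0359 -0.0043 0 0 5.7; 0.085 -0.0145 0.0376 -0.0043 0 0 5.7; 0.085 -0.0107 0.0388 -0.0043 0 0 5.7; 0.085 -0.0068 0.0397 -0.0043 0 0 5.7; 0.085 -0.0028 0.0402 -0.0043 0 0 5.7; 0.085 0.0012 0.0402 -0.0043 0 0 5.7
```

```bash
python3 - <<'E'
from h import *
for n,u,v in(('w2',321,267),('w1',323,257)): print(n,onz(load(n),u,v,.085,1), load(n)['cam_to_world'][:3,3])
E
```

```text
w2 [0.60554957 0.29338674 0.085     ] [0.60145857 0.44121996 0.34489916]
w1 [0.60543333 0.2895781  0.085     ] [0.60200139 0.40004533 0.29351979]
```

>>> play_rows:
  series: "0.085 -0.0342 -0.0179 -0.0126 0 0 3.5; 0.085 -0.0352 -0.0158 -0.0126 0 0 3.5; 0.085 -0.0361 -0.0136 -0.0126 0 0 3.5; 0.085 -0.0369 -0.0114 -0.0126 0 0 3.5; 0.085 -0.0375 -0.0091 -0.0126 0 0 3.5; 0.085 -0.038 -0.0068 -0.0126 0 0 3.5; 0.085 -0.0383 -0.0045 -0.0126 0 0 3.5; 0.085 -0.0385 -0.0022 -0.0126 0 0 3.5; 0.085 -0.0386 0 -0.0126 0 0 3.5; 0.085 -0.0216 0.0339 -0.0043 0 0 5.7"

```text
t: 6.42
ee_pos: [0.4667, 0.0138, 0.3352]
eef_rot: [2.798, 1.427, 0.001]
wrist_force: [1.6, 0.3, 0.2]
width: 0.0849
grasp_force: 0.0
```

>>> play_rows:
  series: "0.085 -0.0182 0.0359 -0.0043 0 0 5.7; 0.085 -0.0145 0.0376 -0.0043 0 0 5.7; 0.085 -0.0107 0.0388 -0.0043 0 0 5.7; 0.085 -0.0068 0.0397 -0.0043 0 0 5.7; 0.085 -0.0028 0.0402 -0.0043 0 0 5.7; 0.085 0.0012 0.0402 -0.0043 0 0 5.7; 0.085 0 0 0 0 0 0"

```text
t: 7.3
ee_pos: [0.5794, -0.2022, 0.358]
eef_rot: [-3.093, -0.539, 0.005]
wrist_force: [0.2, 0.3, 0.1]
width: 0.0849
grasp_force: 0.0
```

```bash
python3 - <<'E'
from h import *
st(); im=shot('wrist','w3')
E
```

```text
t 7.30 q [-0.46  0.23  1.14 -0.    1.78  0.76] p [ 0.5794 -0.2022  0.358 ] x [ 0.941  0.338 -0.003] z [-0.003  0.001 -1.   ] F [0.2 0.3 0.1] w 0.0849 g 0.0
```

View pics/w3.png

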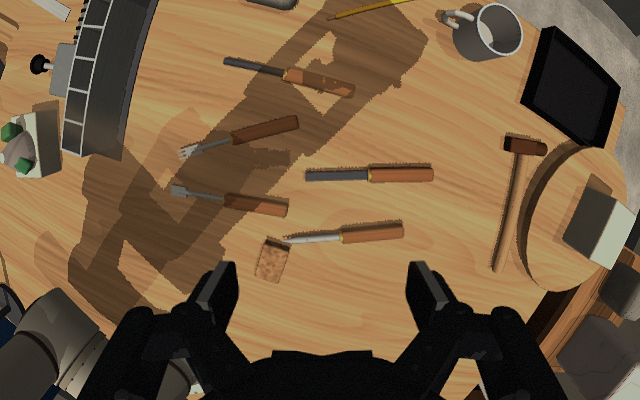

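The wrist view from above shows all five tools: A with handle (288-353,73-90), B handle (233,138)-(297,122), C handle (226,199)-(287,210), D handle (370,174)-(433,173), E handle (342,236)-(403,229). I'll triangulate these against the top view and plan the pick of D.

```bash
cat > tools.py <<'E'
from h import *
T={'A':[(.6925,-.213),(.6843,-.1085)],'B':[(.6214,-.1468),(.5654,-.058)],'C':[(.4837,-.1778),(.4654,-.074)],'D':[(.618,-.3773),(.5813,-.279)],'E':[(.5124,-.372),(.47,-.274)]}
def grasp(k,g=.03,pts=None):
    b,f=map(np.array,pts or T[k]);u=(f-b)/np.linalg.norm(f-b);m=(f+b)/2  # handle middle = 27.5 mm behind origin
    return m+u*(.0275-g),np.degrees(np.arctan2(u[1],u[0]))
C0=np.array([.6087,.193]);BX=np.radians(1.6)
def cell(i,dx=0,dy=0):
    c,s=np.cos(BX),np.sin(BX);a=(i-2)*.05+dx;return C0+np.array([c*a-s*dy,s*a+c*dy])
E
python3 - <<'E'
from tools import *
np.set_printoptions(precision=4,suppress=True)
im=load('w3')
W={'A':[(353,90),(286,74)],'B':[(297,122),(233,138)],'C':[(287,210),(226,199)],'D':[(433,173),(370,174)],'E':[(403,229),(342,236)]}
t0=load('top0');t2=load('top2')
for k in W:
    print(k,[onz(im,*p,.012,1)[:2] for p in W[k]],T[k])
p,y=grasp('D');print(p,y)
plan([((p[0],p[1],.12),down(y-180)),((p[0],p[1],.021),None)],.085)
E
```

```text
A [array([ 0.6929, -0.2109]), array([ 0.6825, -0.1087])] [(0.6925, -0.213), (0.6843, -0.1085)]
B [array([ 0.6186, -0.1486]), array([ 0.564 , -0.0611])] [(0.6214, -0.1468), (0.5654, -0.058)]
C [array([ 0.4803, -0.1781]), array([ 0.4639, -0.0766])] [(0.4837, -0.1778), (0.4654, -0.074)]
D [array([ 0.6196, -0.379 ]), array([ 0.581 , -0.2818])] [(0.618, -0.3773), (0.5813, -0.279)]
E [array([ 0.5135, -0.3711]), array([ 0.4676, -0.2781])] [(0.5124, -0.372), (0.47, -0.274)]
[ 0.6005 -0.3305] 110.47296160423507
0.085 -0.0023 0.013 0.0238 0 0 8.9; 0.085 -0.0003 0.0132 0.0238 0 0 8.9; 0.085 0.0017 0.0131 0.0238 0 0 8.9; 0.085 0.0037 0.0126 0.0238 0 0 8.9; 0.085 0.0057 0.0119 0.0238 0 0 8.9; 0.085 0.0074 0.0109 0.0238 0 0 8.9; 0.085 0.009 0.0096 0.0238 0 0 8.9; 0.085 0.0104 0.0081 0.0238 0 0 8.9; 0.085 0.0115 0.0064 0.0238 0 0 8.9; 0.085 0.0124 0.0045 0.0238 0 0 8.9
0.085 0 0 0.033 0 0 0; 0.085 0 0 0.033 0 0 0; 0.085 0 0 0.033 0 0 0
```

The two views agree within 3 mm. Picking D.

>>> play_rows:
  series: "0.085 -0.0023 0.013 0.0238 0 0 8.9; 0.085 -0.0003 0.0132 0.0238 0 0 8.9; 0.085 0.0017 0.0131 0.0238 0 0 8.9; 0.085 0.0037 0.0126 0.0238 0 0 8.9; 0.085 0.0057 0.0119 0.0238 0 0 8.9; 0.085 0.0074 0.0109 0.0238 0 0 8.9; 0.085 0.009 0.0096 0.0238 0 0 8.9; 0.085 0.0104 0.0081 0.0238 0 0 8.9; 0.085 0.0115 0.0064 0.0238 0 0 8.9; 0.085 0.0124 0.0045 0.0238 0 0 8.9"

```text
t: 8.6
ee_pos: [0.6009, -0.329, 0.1214]
eef_rot: [-2.586, 1.784, 0.001]
wrist_force: [0.0, 0.1, 0.5]
width: 0.0849
grasp_force: 0.0
```

>>> play_rows:
  series: "0.085 0 0 0 0 0 0; 0.085 0 0 0.033 0 0 0; 0.085 0 0 0.033 0 0 0; 0.085 0 0 0.032 0 0 0; 0 0 0 0 0 0 0; 0 0 0 0 0 0 0; 0 0 0 0 0 0 0; 0 0 0 0 0 0 0; 0 0 0 0 0 0 0; 0 0 0 0 0 0 0"
  newtons: 80

```text
t: 9.85
ee_pos: [0.6019, -0.3304, 0.0266]
eef_rot: [2.589, -1.78, 0.004]
wrist_force: [-1.7, 1.6, 9.3]
width: 0.0199
grasp_force: 80.0
```

```bash
python3 - <<'E'
from tools import *
st()
p,r=cur();x=r.as_matrix()[:,0];y=np.degrees(np.arctan2(x[1],x[0]))
c=cell(4);print(c)
h=75
plan([((p[0],p[1],.16),None),((.62,-.12,.3),down(h)),((.62,-.02,.3),horiz(h,8))],0)
E
```

```text
t 9.85 q [-0.61  0.53  1.41  0.    1.2   2.16] p [ 0.6019 -0.3304  0.0266] x [ 0.358 -0.934  0.002] z [ 0.002 -0.002 -1.   ] F [-1.7  1.6  9.3] w 0.0199 g 80.0
[0.70866101 0.19579216]
0 0.0001 -0.0001 -0.0445 0 0 0; 0 0.0001 -0.0001 -0.0445 0 0 0; 0 0.0001 -0.0001 -0.0445 0 0 0; 0 -0.0119 -0.0058 -0.0088 0 0 -9; 0 -0.0108 -0.0076 -0.0088 0 0 -9; 0 -0.0095 -0.0092 -0.0088 0 0 -9; 0 -0.0079 -0.0105 -0.0088 0 0 -9; 0 -0.0062 -0.0116 -0.0088 0 0 -9; 0 -0.0043 -0.0125 -0.0088 0 0 -9; 0 -0.0023 -0.013 -0.0088 0 0 -9
0 -0.0002 -0.0132 -0.0087 0 0 -9; 0 0.0018 -0.0131 -0.0087 0 0 -9; 0 0.0039 -0.0126 -0.0087 0 0 -9; 0 0.0058 -0.0119 -0.0087 0 0 -9; 0 0.0076 -0.0108 -0.0087 0 0 -9; 0 0.0092 -0.0095 -0.0087 0 0 -9; 0 0.0105 -0.008 -0.0087 0 0 -9; 0 0.0116 -0.0062 -0.0087 0 0 -9; 0 0.0125 -0.0043 -0.0087 0 0 -9; 0 0.0107 -0.0029 0 0 9.1 0
0 0.0106 -0.0029 0.0017 0 9.1 0; 0 0.0102 -0.0029 0.0034 0 9.1 0; 0 0.0095 -0.0029 0.0049 0 9.1 0; 0 0.0086 -0.0029 0.0064 0 9.1 0; 0 0.0075 -0.0029 0.0077 0 9.1 0; 0 0.0062 -0.0029 0.0088 0 9.1 0; 0 0.0047 -0.0029 0.0096 0 9.1 0; 0 0.0032 -0.0029 0.0103 0 9.1 0
```

Gripped (width 20 mm, 80 N). Next: lift, turn, and swing to horizontal.

>>> play_rows:
  series: "0 0 0 -0.0445 0 0 0; 0 0 0 -0.0445 0 0 0; 0 0 0 -0.0445 0 0 0; 0 -0.0119 -0.0058 -0.0088 0 0 -9; 0 -0.0108 -0.0076 -0.0088 0 0 -9; 0 -0.0095 -0.0092 -0.0088 0 0 -9; 0 -0.0079 -0.0105 -0.0088 0 0 -9; 0 -0.0062 -0.0116 -0.0088 0 0 -9; 0 -0.0043 -0.0125 -0.0088 0 0 -9; 0 -0.0023 -0.013 -0.0088 0 0 -9"

```text
t: 11.1
ee_pos: [0.6093, -0.2375, 0.2206]
eef_rot: [3.137, -0.157, 0.001]
wrist_force: [-0.3, 0.4, -1.1]
width: 0.02
grasp_force: 78.6
```

>>> play_rows:
  series: "0 0 -0.0132 -0.0087 0 0 -9; 0 0.0018 -0.0131 -0.0087 0 0 -9; 0 0.0039 -0.0126 -0.0087 0 0 -9; 0 0.0058 -0.0119 -0.0087 0 0 -9; 0 0.0076 -0.0108 -0.0087 0 0 -9; 0 0.0092 -0.0095 -0.0087 0 0 -9; 0 0.0105 -0.008 -0.0087 0 0 -9; 0 0.0116 -0.0062 -0.0087 0 0 -9; 0 0.0125 -0.0043 -0.0087 0 0 -9; 0 0.0107 -0.0029 0 0 9.1 0"

```text
t: 12.35
ee_pos: [0.6204, -0.1061, 0.2997]
eef_rot: [-2.406, -1.857, -0.197]
wrist_force: [0.0, 1.1, -2.1]
width: 0.0196
grasp_force: 78.6
```

>>> play_rows:
  series: "0 0.0106 -0.0029 0.0017 0 9.1 0; 0 0.0102 -0.0029 0.0034 0 9.1 0; 0 0.0095 -0.0029 0.0049 0 9.1 0; 0 0.0086 -0.0029 0.0064 0 9.1 0; 0 0.0075 -0.0029 0.0077 0 9.1 0; 0 0.0062 -0.0029 0.0088 0 9.1 0; 0 0.0047 -0.0029 0.0096 0 9.1 0; 0 0.0032 -0.0029 0.0103 0 9.1 0; 0 0 0 0 0 0 0"

```text
t: 13.48
ee_pos: [0.6194, -0.0195, 0.296]
eef_rot: [-1.518, -1.16, -1.314]
wrist_force: [0.2, -0.1, -0.7]
width: 0.0197
grasp_force: 78.7
```

```bash
cat >> tools.py <<'E'
def place(i,h=75,dip=8,g=.03,tipdy=-.010,tz=.012):
    """TCP pose with the tip in cell i"""
    r=horiz(h,dip);x=r.as_matrix()[:,0];t=np.r_[cell(i,0,tipdy),tz];return t+x*(.125+g),r
E
python3 - <<'E'
from tools import *
st()
p,r=place(4);print(p)
plan([((p[0],p[1],.3),r),((p[0],p[1],p[2]+.03),r)],0)
E
```

```text
t 13.47 q [-0.64  0.4   1.57  1.28  1.86 -0.47] p [ 0.6194 -0.0195  0.296 ] x [0.04  0.135 0.99 ] z [ 0.256  0.956 -0.14 ] F [ 0.2 -0.1 -0.7] w 0.0197 g 78.7
[0.71452343 0.20663285 0.16549155]
0 0.0064 0.0055 0.04 0 0 -0; 0 0.0064 0.0055 0.04 0 0 -0; 0 0.0063 0.0055 0.04 0 0 -0; 0 0.0063 0.0055 0.04 0 0 -0; 0 0.0063 0.0055 0.04 0 0 -0; 0 0.0063 0.0055 0.04 0 0 -0; 0 -0.0345 0 0.0048 0 0 0; 0 -0.0345 0 0.0048 0 0 0; 0 -0.0345 0 0.0048 0 0 0
```

>>> play_rows:
  series: "0 0.0064 0.0055 0.04 0 0 0; 0 0.0064 0.0055 0.04 0 0 0; 0 0.0063 0.0055 0.04 0 0 0; 0 0.0063 0.0055 0.04 0 0 0; 0 0.0063 0.0055 0.04 0 0 0; 0 0.0063 0.0055 0.04 0 0 0; 0 0 0 0 0 0 0"

```text
t: 14.35
ee_pos: [0.7147, 0.2091, 0.3033]
eef_rot: [-1.516, -1.171, -1.315]
wrist_force: [-0.2, -0.1, -1.4]
width: 0.0197
grasp_force: 78.7
```

```bash
python3 - <<'E'
from tools import *
st()
a=shot('wrist','w4')['pixels'];b=shot('scene','s4')['pixels'];c=shot('top','t4')['pixels']
z=lambda p,k:cv2.resize(p,None,fx=k,fy=k,interpolation=cv2.INTER_CUBIC)
m=np.zeros((600,800,3),np.uint8)
m[:240,:384]=z(a,.6)[:240,:384];q=z(b[80:240,300:500],2);m[:320,400:800]=q
q=z(c[110:245,200:330],2);m[330:600,0:260]=q
cv2.imwrite('pics/m4.png',m[:,:,::-1])
E
```

```text
t 14.35 q [-0.25  0.43  1.51  1.44  1.51 -0.37] p [0.7147 0.2091 0.3033] x [0.033 0.14  0.99 ] z [ 0.254  0.956 -0.144] F [-0.2 -0.1 -1.4] w 0.0197 g 78.7
```

View pics/m4.png

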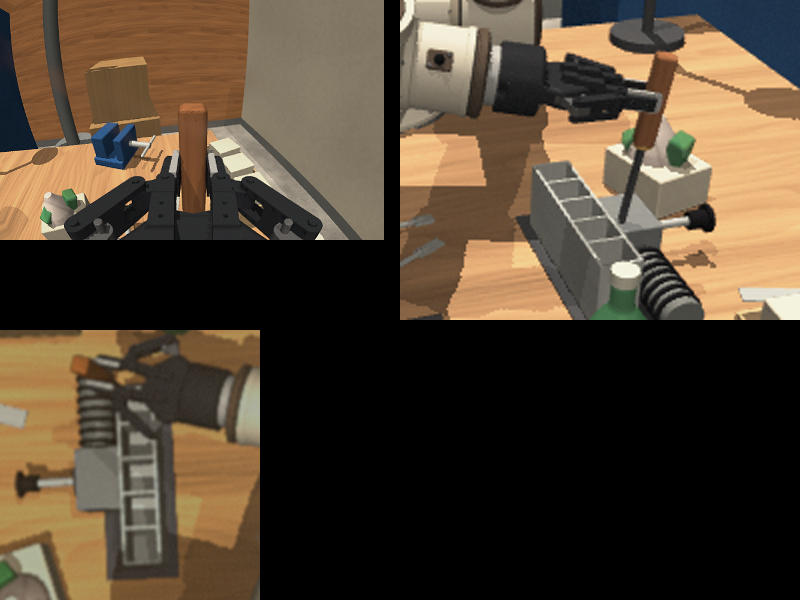

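The tool is held blade down with a slight lean. Its tip shows at scene pixel (412,190), so I'll check that against the prediction and plan the descent.

```bash
python3 - <<'E'
from tools import *
p,r=cur();x=r.as_matrix()[:,0];print('pred tip',p-x*.155,'seen at that z',onz(load('s4'),412,190,(p-x*.155)[2]))
q,r2=place(4);print(q)
plan([(q+[0,0,.04],r2),(q+[0,0,.003],r2)],0)
E
```

```text
pred tip [0.70933502 0.18467685 0.14911502] seen at that z [0.72050968 0.20215844 0.14911502]
[0.71452343 0.20663285 0.16549155]
0 -0.032 -0.0002 0.0048 0 0.1 0; 0 -0.032 -0.0002 0.0047 0 0.1 0; 0 -0.032 -0.0001 0.0047 0 0.1 0; 0 -0.0366 0 0.0051 0 0 0
```

```bash
python3 - <<'E'
from tools import *
im=load('s4')
def proj(im,P):
    T=im['cam_to_world'];c=T[:3,:3].T@(np.array(P)-T[:3,3]);f=200/np.tan(np.radians(float(im['vertical_fov']))/2);return np.round([im['cx']-f*c[0]/c[2],im['cy']+f*c[1]/c[2]],1)
p,r=cur();x=r.as_matrix()[:,0]
for n,d in(('butt',.05),('tcp',0),('ferr',-.055),('tip',-.155)): print(n,proj(im,p+x*d), 'crop',(proj(im,p+x*d)-[300,80])*2+[400,0])
for P in((.7348,.2233,.1),(.4796,.2165,.1),(.483,.162,.1)): print(proj(im,P))
c=im['pixels'][80:240,380:460];cv2.imwrite('pics/z4.png',cv2.resize(c,None,fx=3.7,fy=3.7,interpolation=cv2.INTER_CUBIC)[:,:,::-1])
E
```

```text
butt [425.2 105.5] crop [650.4  51. ]
tcp [419.3 127.6] crop [638.6  95.2]
ferr [413.2 150.4] crop [626.4 140.8]
tip [403.1 188.4] crop [606.2 216.8]
[420.9 209.6]
[383.2 159.4]
[365.  162.2]
```

View pics/z4.png

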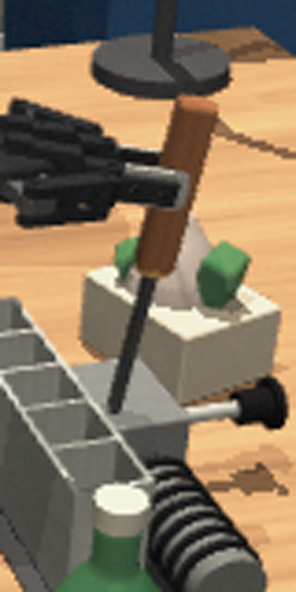

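The handle sits about 15 mm ahead of the TCP, because the pick height was 0.027 against the axis at 0.011. I'll correct for that in the placing.

```bash
sed -i 's/return t+x\*(.125+g),r/return t+x*(.125+g)-.0155*r.as_matrix()[:,2],r/' tools.py
python3 - <<'E'
from tools import *
q,r2=place(4);print(q)
p,r=cur()
plan([((q[0],q[1],p[2]),r2),(q+[0,0,.04],r2),(q+[0,0,.003],r2)],0)
E
```

```text
[0.71055077 0.19180671 0.16764873]
0 -0.0021 -0.0003 -0.0148 0 0.2 0.1; 0 -0.0313 0 0.0044 0 0 0; 0 -0.0313 0 0.0044 0 0 0; 0 -0.0313 0 0.0044 0 0 0; 0 -0.0366 0 0.0051 0 0 0
```

>>> play_rows:
  series: "0 -0.0021 0 -0.0148 0 0 0; 0 0 0 0 0 0 0; 0 -0.0313 0 0.0044 0 0 0; 0 -0.0313 0 0.0044 0 0 0; 0 -0.0313 0 0.0044 0 0 0; 0 0 0 0 0 0 0; 0 -0.018 0 0.0025 0 0 0; 0 -0.018 0 0.0025 0 0 0; 0 0 0 0 0 0 0"

```text
t: 15.62
ee_pos: [0.7105, 0.1919, 0.1688]
eef_rot: [-1.518, -1.162, -1.315]
wrist_force: [0.4, -0.1, -1.3]
width: 0.0202
grasp_force: 78.7
```

```bash
python3 - <<'E'
from tools import *
st()
im=shot('scene','s5');c=im['pixels'][60:240,360:460];cv2.imwrite('pics/z5.png',cv2.resize(c,None,fx=3.3,fy=3.3,interpolation=cv2.INTER_CUBIC)[:,:,::-1])
q,r2=place(4);print(q)
E
```

```text
t 15.62 q [-0.27  0.59  1.59  1.45  1.5  -0.61] p [0.7105 0.1919 0.1688] x [0.039 0.136 0.99 ] z [ 0.257  0.956 -0.141] F [ 0.4 -0.1 -1.3] w 0.0202 g 78.7
[0.71055077 0.19180671 0.16764873]
```

View pics/z5.png

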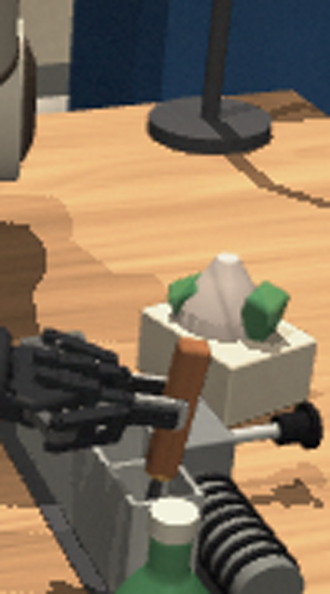

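The tool is inside cell 4 at the right height. I'll release it and retract, and meanwhile build an automatic handle finder, tested on w3 and top0.

>>> play_rows:
  series: "0 -0.0035 0 0.0005 0 0 0; 0.04 0 0 0 0 0 0; 0.04 0 0 0 0 0 0; 0.04 0 0 0 0 0 0; 0.04 0 0 -0.02 0 0 0; 0.04 0 0 -0.04 0 0 0; 0.04 0 0 -0.04 0 0 0; 0.04 0 0 -0.04 0 0 0; 0.04 0.04 0 0 0 0 0; 0.04 0.04 0 0 0 0 0"

```text
t: 16.92
ee_pos: [0.6775, 0.0672, 0.2667]
eef_rot: [-1.519, -1.162, -1.317]
wrist_force: [0.0, -0.6, 0.6]
width: 0.0398
grasp_force: 0.0
```

```bash
cat >> tools.py <<'E'
def handles(im,fish,zs=.016,lim=(.38,.78,-.45,.03)):
    """orange-brown handles on the bench: list of (butt?,other end) xy from rectified bench view, 1 mm/px"""
    x0,x1,y0,y1=lim;X,Y=np.meshgrid(np.arange(x0,x1,.001),np.arange(y0,y1,.001),indexing='ij')
    T=im['cam_to_world'];P=np.stack([X,Y,np.full_like(X,zs)],-1)-T[:3,3];c=P@T[:3,:3]
    v0,v1=c[...,0],-c[...,1];d=-c[...,2];rr=np.hypot(v0,v1);f=200/np.tan(np.radians(float(im['vertical_fov']))/2)
    k=f*(np.arctan2(rr,d)/rr if fish else 1/d)
    g=cv2.remap(im['pixels'],(im['cx']+k*v0).astype('f4'),(im['cy']+k*v1).astype('f4'),cv2.INTER_LINEAR)
    a=g.astype(float)+1;m=((a[...,0]/a[...,1]>1.62)&(a[...,0]>50)).astype('u1')
    m=cv2.morphologyEx(m,cv2.MORPH_OPEN,np.ones((7,7)));m=cv2.morphologyEx(m,cv2.MORPH_CLOSE,np.ones((7,7)))
    out=[]
    for q in cv2.findContours(m,cv2.RETR_EXTERNAL,cv2.CHAIN_APPROX_NONE)[0]:
        if cv2.contourArea(q)<600: continue
        (cy,cx),(w,h),_=r=cv2.minAreaRect(q);b=cv2.boxPoints(r)
        e=(b[0]-b[1],b[1]-b[2]);e=max(e,key=np.linalg.norm);e=e/np.linalg.norm(e);yaw=np.degrees(np.arctan2(e[0],e[1]))%180
        out.append((round(x0+cx*.001,4),round(y0+cy*.001,4),round(90-yaw if False else float(np.degrees(np.arctan2(e[0],e[1]))%180),1),round(max(w,h)),round(min(w,h))))
    return g,m,out
E
python3 - <<'E'
from tools import *
st()
for n,f in(('w3',1),('top0',0)):
    g,m,o=handles(load(n),f)
    im=load(n);print(n)
    for x in o: print(x)
for k in T: print(k,grasp(k,.0275))
E
```

```text
t 16.93 q [-0.48  0.46  1.55  1.35  1.7  -0.47] p [0.6775 0.0672 0.2667] x [0.038 0.136 0.99 ] z [ 0.259  0.956 -0.141] F [ 0.  -0.6  0.6] w 0.0398 g 0.0
w3
top0
A (array([ 0.6884 , -0.16075]), np.float64(94.48674299477433))
B (array([ 0.5934, -0.1024]), np.float64(122.23678655213018))
C (array([ 0.47455, -0.1259 ]), np.float64(99.99853284694939))
D (array([ 0.59965, -0.32815]), np.float64(110.47296160423507))
E (array([ 0.4912, -0.323 ]), np.float64(113.39586984057095))
```

```bash
python3 - <<'E'
from tools import *
for n,f in(('w3',1),('top0',0)):
    g,m,o=handles(load(n),f);a=g.astype(float)+1;q=a[...,0]/a[...,1]
    print(n,'bench R/G pct',np.round(np.percentile(q,[5,50,90,95,98]),2))
    for k in T:
        p=grasp(k,.0275)[0];i,j=int((p[0]-.38)*1000),int((p[1]+.45)*1000);s=a[i-4:i+5,j-4:j+5].reshape(-1,3).mean(0);print(k,s.round(),round(s[0]/s[1],2),round(s[1]/s[2],2))
E
```

```text
w3 bench R/G pct [1.17 1.33 1.39 1.51 1.61]
A [106.  71.  44.] 1.49 1.63
B [86. 53. 31.] 1.63 1.72
C [90. 58. 35.] 1.56 1.67
D [150.  92.  55.] 1.62 1.69
E [148.  95.  58.] 1.56 1.65
top0 bench R/G pct [1.18 1.3  1.39 1.51 1.62]
A [150.  92.  44.] 1.63 2.11
B [150.  92.  45.] 1.63 2.06
C [151.  92.  45.] 1.63 2.04
D [151.  92.  44.] 1.63 2.09
E [149.  92.  44.] 1.62 2.08
```

Threshold at 1.46 then. I'll also plan the path to hover over the tools.

```bash
sed -i 's/>1.62)/>1.46)/' tools.py; python3 - <<'E'
from tools import *
for n,f in(('w3',1),('top0',0)):
    g,m,o=handles(load(n),f);print(n)
    for x in o: print(x)
p,r=cur()
plan([((.62,-.05,.32),down(75)),((.53,-.22,.34),down(-60))],.085)
E
```

```text
w3
(0.6865, -0.16, 94.2, 102, 21)
(0.6002, -0.3299, 110.8, 103, 24)
(0.5922, -0.1047, 122.9, 106, 23)
(0.4887, -0.3246, 115.6, 103, 22)
(0.4707, -0.1259, 96.7, 104, 25)
top0
(0.6877, -0.1634, 93.7, 100, 23)
(0.6008, -0.3315, 111.0, 100, 23)
(0.5944, -0.1059, 121.7, 104, 23)
(0.4916, -0.3254, 114.8, 101, 22)
(0.4736, -0.1278, 99.5, 100, 22)
0.085 0.0039 -0.0028 -0.0149 0 -9.1 -0; 0.085 0.0014 -0.0028 -0.0153 0 -9.1 -0; 0.085 -0.001 -0.0028 -0.0154 0 -9.1 -0; 0.085 -0.0034 -0.0028 -0.015 0 -9.1 -0; 0.085 -0.0058 -0.0028 -0.0143 0 -9.1 -0; 0.085 -0.0079 -0.0028 -0.0132 0 -9.1 -0; 0.085 -0.0099 -0.0028 -0.0118 0 -9.1 -0; 0.085 -0.0117 -0.0028 -0.0101 0 -9.1 -0; 0.085 -0.0131 -0.0028 -0.0081 0 -9.1 -0; 0.085 -0.0125 -0.0029 -0.0013 0 0 9
0.085 -0.0128 -0.0009 -0.0013 0 0 9; 0.085 -0.0128 0.0011 -0.0013 0 0 9; 0.085 -0.0124 0.0031 -0.0013 0 0 9; 0.085 -0.0118 0.005 -0.0013 0 0 9; 0.085 -0.0109 0.0068 -0.0013 0 0 9; 0.085 -0.0097 0.0084 -0.0013 0 0 9; 0.085 -0.0082 0.0098 -0.0013 0 0 9; 0.085 -0.0066 0.011 -0.0013 0 0 9; 0.085 -0.0048 0.0119 -0.0013 0 0 9; 0.085 -0.0029 0.0125 -0.0013 0 0 9
0.085 -0.0009 0.0128 -0.0013 0 0 9; 0.085 0.0011 0.0128 -0.0013 0 0 9; 0.085 0.0031 0.0124 -0.0013 0 0 9; 0.085 0.005 0.0118 -0.0013 0 0 9
```

The detector works well, within 3 mm in both views. Moving to hover.

>>> play_rows:
  series: "0.085 0.0039 -0.0028 -0.0149 0 -9.1 0; 0.085 0.0014 -0.0028 -0.0153 0 -9.1 0; 0.085 -0.001 -0.0028 -0.0154 0 -9.1 0; 0.085 -0.0034 -0.0028 -0.015 0 -9.1 0; 0.085 -0.0058 -0.0028 -0.0143 0 -9.1 0; 0.085 -0.0079 -0.0028 -0.0132 0 -9.1 0; 0.085 -0.0099 -0.0028 -0.0118 0 -9.1 0; 0.085 -0.0117 -0.0028 -0.0101 0 -9.1 0; 0.085 -0.0131 -0.0028 -0.0081 0 -9.1 0; 0.085 -0.0125 -0.0029 -0.0013 0 0 9"

```text
t: 18.18
ee_pos: [0.6138, -0.0593, 0.3213]
eef_rot: [2.635, 1.707, -0.003]
wrist_force: [-0.1, 0.5, 0.6]
width: 0.0855
grasp_force: 0.0
```

>>> play_rows:
  series: "0.085 -0.0128 -0.0009 -0.0013 0 0 9; 0.085 -0.0128 0.0011 -0.0013 0 0 9; 0.085 -0.0124 0.0031 -0.0013 0 0 9; 0.085 -0.0118 0.005 -0.0013 0 0 9; 0.085 -0.0109 0.0068 -0.0013 0 0 9; 0.085 -0.0097 0.0084 -0.0013 0 0 9; 0.085 -0.0082 0.0098 -0.0013 0 0 9; 0.085 -0.0066 0.011 -0.0013 0 0 9; 0.085 -0.0048 0.0119 -0.0013 0 0 9; 0.085 -0.0029 0.0125 -0.0013 0 0 9"

```text
t: 19.42
ee_pos: [0.5528, -0.1739, 0.3336]
eef_rot: [3.07, -0.665, -0.001]
wrist_force: [-0.4, 1.1, 0.2]
width: 0.0849
grasp_force: 0.0
```

>>> play_rows:
  series: "0.085 -0.0009 0.0128 -0.0013 0 0 9; 0.085 0.0011 0.0128 -0.0013 0 0 9; 0.085 0.0031 0.0124 -0.0013 0 0 9; 0.085 0.005 0.0118 -0.0013 0 0 9; 0.085 0 0 0 0 0 0"

```text
t: 20.05
ee_pos: [0.5288, -0.2191, 0.3388]
eef_rot: [2.718, -1.574, -0.0]
wrist_force: [-0.7, -0.2, -0.6]
width: 0.0852
grasp_force: 0.0
```

```bash
cat >> tools.py <<'E'
def look(tag):
    st()
    for n,f in(('wrist',1),('top',0)):
        print(n,*handles(shot(n,n[0]+tag),f)[2],sep='\n ')
def mid2g(x,y,yaw,g=.03):
    u=np.array([np.cos(np.radians(yaw)),np.sin(np.radians(yaw))]);return np.array([x,y])+u*(.0275-g),yaw
def pick(x,y,yaw,g=.03):
    p,yaw=mid2g(x,y,yaw,g);plan([((p[0],p[1],.12),down(yaw-180)),((p[0],p[1],.026),None)],.085)
E
python3 - <<'E'
from tools import *
look('6')
E
```

```text
t 20.05 q [-0.53  0.13  1.28 -0.    1.73  2.09] p [ 0.5288 -0.2191  0.3388] x [ 0.498 -0.867 -0.   ] z [-0.001 -0.    -1.   ] F [-0.7 -0.2 -0.6] w 0.0852 g 0.0
wrist
 (0.6872, -0.1756, 95.4, 76, 24)
 (0.5918, -0.104, 121.9, 105, 24)
 (0.4893, -0.3239, 115.2, 104, 22)
 (0.4719, -0.1257, 100.7, 106, 23)
top
 (0.6875, -0.1625, 91.4, 101, 23)
 (0.5939, -0.1063, 121.9, 103, 23)
 (0.4724, -0.1288, 101.3, 99, 20)
```

```bash
python3 - <<'E'
from tools import *
pick(.4898,-.3243,115.1)
# view of the standing tool in cell 4 in scene picture
im=shot('scene','s6');c=im['pixels'][60:240,360:460];cv2.imwrite('pics/z6.png',cv2.resize(c,None,fx=3.3,fy=3.3)[:,:,::-1])
E
```

```text
0.085 0.0124 0.0146 0.0364 0 0 0.8; 0.085 0.0126 0.0144 0.0364 0 0 0.8; 0.085 0.0128 0.0142 0.0364 0 0 0.8; 0.085 0.013 0.0141 0.0364 0 0 0.8; 0.085 0.0132 0.0139 0.0364 0 0 0.8; 0.085 0.0134 0.0137 0.0364 0 0 0.8; 0.085 0 0 0.0313 0 0 0; 0.085 0 0 0.0313 0 0 0; 0.085 0 0 0.0313 0 0 0
```

View pics/z6.png

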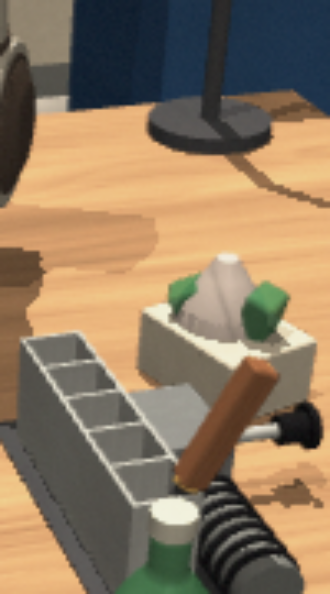

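```bash
python3 - <<'E'
from tools import *
im=load('s6')
for z in(.17,.185,.2): print('butt',onz(im,439.4,170.6,z))
for z in(.09,.1,.11): print('ferr',onz(im,416,208.5,z))
print(cell(4))
E
```

```text
butt [0.68589784 0.28278049 0.17      ]
butt [0.70936195 0.26999106 0.185     ]
butt [0.73282605 0.25720163 0.2       ]
ferr [0.71468895 0.22028818 0.09      ]
ferr [0.72775871 0.21394657 0.1       ]
ferr [0.74082848 0.20760496 0.11      ]
[0.70866101 0.19579216]
```

>>> play_rows:
  series: "0.085 0.0124 0.0146 0.0364 0 0 0.8; 0.085 0.0126 0.0144 0.0364 0 0 0.8; 0.085 0.0128 0.0142 0.0364 0 0 0.8; 0.085 0.013 0.0141 0.0364 0 0 0.8; 0.085 0.0132 0.0139 0.0364 0 0 0.8; 0.085 0.0134 0.0137 0.0364 0 0 0.8; 0.085 0 0 0 0 0 0; 0.085 0 0 0.0313 0 0 0; 0.085 0 0 0.0313 0 0 0; 0.085 0 0 0.0313 0 0 0"

```text
t: 21.45
ee_pos: [0.4921, -0.3258, 0.0272]
eef_rot: [2.654, -1.681, 0.003]
wrist_force: [0.3, 0.2, -0.3]
width: 0.085
grasp_force: 0.0
```

>>> play_rows:
  series: "0 0 0 0 0 0 0; 0 0 0 0 0 0 0; 0 0 0 0 0 0 0; 0 0 0 0 0 0 0; 0 0 0 0 0 0 0; 0 0 0 0 0 0 0"
  newtons: 80

```text
t: 22.2
ee_pos: [0.4916, -0.3265, 0.028]
eef_rot: [2.652, -1.684, 0.003]
wrist_force: [-2.6, 2.4, 12.0]
width: 0.0198
grasp_force: 79.5
```

```bash
cat >> tools.py <<'E'
def carry(i,h=75,dip=8,g=.03,tipdy=-.010):
    p,r=cur();q,w=place(i,h,dip,g,tipdy);st();print('target',q)
    m=np.array([.58,-.1,.3]) 
    plan([((p[0],p[1],.16),None),(m,down(h)),((.6,0,.31),w),((q[0],q[1],.31),w),(q+[0,0,.04],w),(q,w)],0)
E
python3 - <<'E'
from tools import *
carry(3)
E
```

```text
t 22.20 q [-0.72  0.35  1.66  0.    1.13  1.99] p [ 0.4916 -0.3265  0.028 ] x [ 0.425 -0.905  0.002] z [ 0.002 -0.001 -1.   ] F [-2.6  2.4 12. ] w 0.0198 g 79.5
target [0.66057027 0.19041062 0.16764873]
0 0.0001 0 -0.044 0 0 0; 0 0.0001 0 -0.044 0 0 0; 0 0.0001 0 -0.044 0 0 0; 0 -0.0111 -0.0118 -0.0093 0 0 -9.3; 0 -0.0091 -0.0134 -0.0093 0 0 -9.3; 0 -0.0068 -0.0147 -0.0093 0 0 -9.3; 0 -0.0043 -0.0156 -0.0093 0 0 -9.3; 0 -0.0017 -0.0161 -0.0093 0 0 -9.3; 0 0.0009 -0.0162 -0.0093 0 0 -9.3; 0 0.0035 -0.0158 -0.0093 0 0 -9.3
0 0.006 -0.0151 -0.0093 0 0 -9.3; 0 0.0084 -0.0139 -0.0093 0 0 -9.3; 0 0.0105 -0.0123 -0.0093 0 0 -9.3; 0 0.0124 -0.0105 -0.0093 0 0 -9.3; 0 0.0139 -0.0083 -0.0093 0 0 -9.3; 0 0.0151 -0.006 -0.0093 0 0 -9.3; 0 0.0158 -0.0035 -0.0093 0 0 -9.3; 0 0.0162 -0.0008 -0.0093 0 0 -9.3; 0 0.0113 -0.0007 -0.0011 0 9.1 0; 0 0.0113 -0.0007 0.0007 0 9.1 0
0 0.0111 -0.0007 0.0025 0 9.1 0; 0 0.0106 -0.0007 0.0042 0 9.1 0; 0 0.0098 -0.0007 0.0058 0 9.1 0; 0 0.0087 -0.0007 0.0073 0 9.1 0; 0 0.0074 -0.0007 0.0086 0 9.1 0; 0 0.006 -0.0007 0.0097 0 9.1 0; 0 0.0044 -0.0007 0.0105 0 9.1 0; 0 0.0056 0.0018 0.0395 0 0 0; 0 0.0056 0.0018 0.0395 0 0 0; 0 0.0056 0.0018 0.0395 0 0 0
0 0.0056 0.0018 0.0395 0 0 0; 0 0.0056 0.0018 0.0395 0 0 0; 0 -0.0338 0 0.0047 0 0 0; 0 -0.0338 0 0.0047 0 0 0; 0 -0.0338 0 0.0047 0 0 0; 0 -0.0396 0 0.0056 0 0 0
```

The standing tool leans about 27° with its blade on the floor, which is within the 38° limit. Carrying E to cell 3.

>>> play_rows:
  series: "0 0 0 -0.044 0 0 0; 0 0 0 -0.044 0 0 0; 0 0 0 -0.044 0 0 0; 0 -0.0111 -0.0118 -0.0093 0 0 -9.3; 0 -0.0091 -0.0134 -0.0093 0 0 -9.3; 0 -0.0068 -0.0147 -0.0093 0 0 -9.3; 0 -0.0043 -0.0156 -0.0093 0 0 -9.3; 0 -0.0017 -0.0161 -0.0093 0 0 -9.3; 0 0.0009 -0.0162 -0.0093 0 0 -9.3; 0 0.0035 -0.0158 -0.0093 0 0 -9.3"

```text
t: 23.45
ee_pos: [0.5326, -0.2201, 0.2243]
eef_rot: [3.141, 0.016, 0.001]
wrist_force: [-0.6, 0.1, -1.6]
width: 0.0196
grasp_force: 78.9
```

>>> play_rows:
  series: "0 0.006 -0.0151 -0.0093 0 0 -9.3; 0 0.0084 -0.0139 -0.0093 0 0 -9.3; 0 0.0105 -0.0123 -0.0093 0 0 -9.3; 0 0.0124 -0.0105 -0.0093 0 0 -9.3; 0 0.0139 -0.0083 -0.0093 0 0 -9.3; 0 0.0151 -0.006 -0.0093 0 0 -9.3; 0 0.0158 -0.0035 -0.0093 0 0 -9.3; 0 0.0162 -0.0008 -0.0093 0 0 -9.3; 0 0.0113 -0.0007 -0.0011 0 9.1 0; 0 0.0113 -0.0007 0.0007 0 9.1 0"

```text
t: 24.7
ee_pos: [0.5851, -0.0768, 0.3013]
eef_rot: [-2.323, -1.775, -0.38]
wrist_force: [-0.2, 0.5, -2.5]
width: 0.0202
grasp_force: 78.8
```

>>> play_rows:
  series: "0 0.0111 -0.0007 0.0025 0 9.1 0; 0 0.0106 -0.0007 0.0042 0 9.1 0; 0 0.0098 -0.0007 0.0058 0 9.1 0; 0 0.0087 -0.0007 0.0073 0 9.1 0; 0 0.0074 -0.0007 0.0086 0 9.1 0; 0 0.006 -0.0007 0.0097 0 9.1 0; 0 0.0044 -0.0007 0.0105 0 9.1 0; 0 0 0 0 0 0 0"

```text
t: 25.7
ee_pos: [0.6009, -0.0, 0.306]
eef_rot: [-1.522, -1.157, -1.317]
wrist_force: [-0.2, -0.3, -1.4]
width: 0.0198
grasp_force: 79.0
```

```bash
python3 - <<'E'
from tools import *
st();shot('wrist','w7');shot('scene','s7')
q,w=place(3)
plan([((q[0],q[1],.31),w),(q+[0,0,.04],w),(q,w)],0)
E
```

```text
t 25.70 q [-0.64  0.34  1.63  1.29  1.85 -0.47] p [ 0.6009 -0.      0.306 ] x [0.041 0.135 0.99 ] z [ 0.261  0.955 -0.14 ] F [-0.2 -0.3 -1.4] w 0.0198 g 79.0
0 0.0062 0.0014 0.0395 0.1 0.1 0; 0 0.0061 0.0014 0.0395 0.1 0.1 0; 0 0.0061 0.0015 0.0395 0.1 0.1 0; 0 0.006 0.0015 0.0395 0.1 0.1 0; 0 0.006 0.0015 0.0395 0.1 0.1 0; 0 -0.0338 0 0.0047 0 0 0; 0 -0.0338 0 0.0047 0 0 0; 0 -0.0338 0 0.0047 0 0 0; 0 -0.0396 0 0.0056 0 0 0
```

```bash
cat >> tools.py <<'E'
def held(tag):
    a=load(tag)['pixels'][120:330,270:375].astype(float)+1;m=((a[...,0]/a[...,1]>1.46)&(a[...,0]>50)&(a[...,1]/a[...,2]>1.4)).astype('u1')
    n,l,s,c=cv2.connectedComponentsWithStats(m);i=1+s[1:,4].argmax();print(tag,'handle bbox',s[i][:4]+[270,120,0,0],'area',s[i][4],'width top',m[s[i][1]+15].sum())
E
python3 - <<'E'
from tools import *
held('w4');held('w7')
E
```

```text
w4 handle bbox [270 120 105 210] area 14124 width top 105
w7 handle bbox [270 120 105 210] area 12690 width top 104
```

>>> play_rows:
  series: "0 0.0062 0.0014 0.0395 0 0 0; 0 0.0061 0.0014 0.0395 0 0 0; 0 0.0061 0.0015 0.0395 0 0 0; 0 0.006 0.0015 0.0395 0 0 0; 0 0.006 0.0015 0.0395 0 0 0; 0 0 0 0 0 0 0"

```text
t: 26.55
ee_pos: [0.6608, 0.193, 0.3117]
eef_rot: [-1.519, -1.167, -1.319]
wrist_force: [-0.3, -0.0, -1.9]
width: 0.0198
grasp_force: 78.9
```

```bash
python3 - <<'E'
from tools import *
st();shot('scene','s8')
q,w=place(3);print(q)
plan([((q[0],q[1],.31),w),(q+[0,0,.04],w),(q,w)],0)
E
```

```text
t 26.55 q [-0.3   0.32  1.64  1.43  1.54 -0.4 ] p [0.6608 0.193  0.3117] x [0.033 0.14  0.99 ] z [ 0.259  0.955 -0.144] F [-0.3 -0.  -1.9] w 0.0198 g 78.9
[0.66057027 0.19041062 0.16764873]
0 -0.0016 0.0002 -0.0011 0.2 0.2 0.2; 0 -0.0338 0 0.0047 0 0 0; 0 -0.0338 0 0.0047 0 0 0; 0 -0.0338 0 0.0047 0 0 0; 0 -0.0396 0 0.0056 0 0 0
```

>>> play_rows:
  series: "0 -0.0016 0 -0.0011 0 0 0; 0 -0.0338 0 0.0047 0 0 0; 0 -0.0338 0 0.0047 0 0 0; 0 -0.0338 0 0.0047 0 0 0; 0 0 0 0 0 0 0"

```text
t: 27.22
ee_pos: [0.6605, 0.188, 0.2042]
eef_rot: [-1.524, -1.157, -1.317]
wrist_force: [-0.4, -0.4, -0.2]
width: 0.02
grasp_force: 78.9
```

>>> play_rows:
  series: "0 -0.018 0 0.0026 0 0 0; 0 -0.0178 0 0.0025 0 0 0; 0 0 0 0 0 0 0; 0 -0.0035 0 0.0005 0 0 0; 0 0 0 0 0 0 0"

```text
t: 27.85
ee_pos: [0.6609, 0.1891, 0.1677]
eef_rot: [-1.519, -1.161, -1.322]
wrist_force: [-0.3, 0.2, 6.9]
width: 0.0198
grasp_force: 79.1
```

```bash
cat >> tools.py <<'E'
def away(n=.04):
    p,r=cur();z=r.as_matrix()[:,2]
    plan([(p-z*.14,None),(p-z*.14+[0,0,.10],None),((.6,-.05,.32),down(75)),((.53,-.22,.34),down(-60))],.04)
E
python3 - <<'E'
from tools import *
st();shot('scene','s9');away()
E
```

```text
t 27.85 q [-0.3   0.52  1.72  1.44  1.51 -0.67] p [0.6609 0.1891 0.1677] x [0.035 0.135 0.99 ] z [ 0.262  0.955 -0.139] F [-0.3  0.2  6.9] w 0.0198 g 79.1
0.04 0 0 -0.035 0 0 0; 0.04 0 0 -0.035 0 0 0; 0.04 0 0 -0.035 0 0 0; 0.04 0 0 -0.035 0 0 0; 0.04 0.033 0.0001 -0.0047 0 0 0; 0.04 0.033 0.0001 -0.0047 0 0 0; 0.04 0.033 0.0001 -0.0047 0 0 0; 0.04 0.0019 0.0005 -0.0124 0 -9.1 -0; 0.04 -0.0001 0.0005 -0.0125 0 -9.1 -0; 0.04 -0.0021 0.0005 -0.0124 0 -9.1 -0
0.04 -0.004 0.0005 -0.0119 0 -9.1 -0; 0.04 -0.0058 0.0005 -0.0111 0 -9.1 -0; 0.04 -0.0075 0.0005 -0.0101 0 -9.1 -0; 0.04 -0.009 0.0005 -0.0087 0 -9.1 -0; 0.04 -0.0103 0.0004 -0.0072 0 -9.1 -0; 0.04 -0.0113 0.0004 -0.0055 0 -9.1 -0; 0.04 -0.0122 -0.0016 -0.0013 0 0 9; 0.04 -0.0123 0.0003 -0.0013 0 0 9; 0.04 -0.012 0.0023 -0.0013 0 0 9; 0.04 -0.0115 0.0041 -0.0013 0 0 9
0.04 -0.0108 0.0059 -0.0013 0 0 9; 0.04 -0.0097 0.0075 -0.0013 0 0 9; 0.04 -0.0084 0.0089 -0.0013 0 0 9; 0.04 -0.0069 0.0101 -0.0013 0 0 9; 0.04 -0.0053 0.0111 -0.0013 0 0 9; 0.04 -0.0035 0.0118 -0.0013 0 0 9; 0.04 -0.0016 0.0122 -0.0013 0 0 9; 0.04 0.0003 0.0123 -0.0013 0 0 9; 0.04 0.0023 0.012 -0.0013 0 0 9; 0.04 0.0041 0.0115 -0.0013 0 0 9
0.04 0.0059 0.0108 -0.0013 0 0 9
```

Floor contact came at the expected height with 7 N. Releasing and returning to hover.

>>> play_rows:
  series: "0.04 0 0 0 0 0 0; 0.04 0 0 0 0 0 0; 0.04 0 0 0 0 0 0; 0.04 0 0 -0.035 0 0 0; 0.04 0 0 -0.035 0 0 0; 0.04 0 0 -0.035 0 0 0; 0.04 0 0 -0.035 0 0 0; 0.04 0.033 0 -0.0047 0 0 0; 0.04 0.033 0 -0.0047 0 0 0; 0.04 0.033 0 -0.0047 0 0 0"

```text
t: 29.15
ee_pos: [0.6239, 0.0553, 0.2871]
eef_rot: [-1.522, -1.16, -1.32]
wrist_force: [0.7, -1.5, -0.2]
width: 0.04
grasp_force: 0.0
```

>>> play_rows:
  series: "0.085 0.0019 0.0005 -0.0124 0 -9.1 0; 0.085 0 0.0005 -0.0125 0 -9.1 0; 0.085 -0.0021 0.0005 -0.0124 0 -9.1 0; 0.085 -0.004 0.0005 -0.0119 0 -9.1 0; 0.085 -0.0058 0.0005 -0.0111 0 -9.1 0; 0.085 -0.0075 0.0005 -0.0101 0 -9.1 0; 0.085 -0.009 0.0005 -0.0087 0 -9.1 0; 0.085 -0.0103 0.0004 -0.0072 0 -9.1 0; 0.085 -0.0113 0.0004 -0.0055 0 -9.1 0"

```text
t: 30.28
ee_pos: [0.5995, -0.0505, 0.3197]
eef_rot: [2.495, 1.902, -0.005]
wrist_force: [-1.0, -0.6, -0.5]
width: 0.085
grasp_force: 0.0
```

>>> play_rows:
  series: "0.085 -0.0122 -0.0016 -0.0013 0 0 9; 0.085 -0.0123 0.0003 -0.0013 0 0 9; 0.085 -0.012 0.0023 -0.0013 0 0 9; 0.085 -0.0115 0.0041 -0.0013 0 0 9; 0.085 -0.0108 0.0059 -0.0013 0 0 9; 0.085 -0.0097 0.0075 -0.0013 0 0 9; 0.085 -0.0084 0.0089 -0.0013 0 0 9; 0.085 -0.0069 0.0101 -0.0013 0 0 9; 0.085 -0.0053 0.0111 -0.0013 0 0 9; 0.085 -0.0035 0.0118 -0.0013 0 0 9"

```text
t: 31.52
ee_pos: [0.5518, -0.1634, 0.3319]
eef_rot: [3.112, -0.427, -0.0]
wrist_force: [0.8, 0.1, -1.0]
width: 0.085
grasp_force: 0.0
```

>>> play_rows:
  series: "0.085 -0.0016 0.0122 -0.0013 0 0 9; 0.085 0.0003 0.0123 -0.0013 0 0 9; 0.085 0.0023 0.012 -0.0013 0 0 9; 0.085 0.0041 0.0115 -0.0013 0 0 9; 0.085 0.0059 0.0108 -0.0013 0 0 9; 0.085 0 0 0 0 0 0"

```text
t: 32.28
ee_pos: [0.5282, -0.2201, 0.3384]
eef_rot: [2.716, -1.579, -0.0]
wrist_force: [0.5, -0.9, -0.0]
width: 0.0847
grasp_force: 0.0
```

```bash
python3 - <<'E'
from tools import *
look('10');im=shot('scene','s10')
pick(.6872,-.1625,93.5)
pick(.4724,-.1272,100.5)
E
```

```text
t 32.27 q [-0.53  0.13  1.28 -0.    1.73  2.09] p [ 0.5282 -0.2201  0.3384] x [ 0.495 -0.869 -0.   ] z [-0. -0. -1.] F [ 0.5 -0.9 -0. ] w 0.0847 g 0.0
wrist
 (0.6873, -0.1764, 93.8, 72, 24)
 (0.5917, -0.1042, 122.0, 105, 24)
 (0.4713, -0.1258, 100.1, 106, 22)
top
 (0.6875, -0.1625, 93.8, 100, 23)
 (0.5937, -0.1066, 122.5, 104, 24)
 (0.4731, -0.1287, 100.9, 99, 20)
0.085 0.0046 -0.0235 0.0312 0 0 3.8; 0.085 0.003 -0.0238 0.0312 0 0 3.8; 0.085 0.0014 -0.0239 0.0312 0 0 3.8; 0.085 -0.0001 -0.024 0.0312 0 0 3.8; 0.085 -0.0017 -0.0239 0.0312 0 0 3.8; 0.085 -0.0033 -0.0238 0.0312 0 0 3.8; 0.085 -0.0048 -0.0235 0.0312 0 0 3.8; 0.085 0 0 0.0313 0 0 0; 0.085 0 0 0.0313 0 0 0; 0.085 0 0 0.0313 0 0 0
0.085 -0.0176 0.0006 0.0364 0 0 3.2; 0.085 -0.0175 0.0016 0.0364 0 0 3.2; 0.085 -0.0174 0.0026 0.0364 0 0 3.2; 0.085 -0.0172 0.0035 0.0364 0 0 3.2; 0.085 -0.017 0.0045 0.0364 0 0 3.2; 0.085 -0.0167 0.0055 0.0364 0 0 3.2; 0.085 0 0 0.0313 0 0 0; 0.085 0 0 0.0313 0 0 0; 0.085 0 0 0.0313 0 0 0
```

Nothing was disturbed, and D and E are gone from the bench. Picking A.

>>> play_rows:
  series: "0.085 0.0046 -0.0235 0.0312 0 0 3.8; 0.085 0.003 -0.0238 0.0312 0 0 3.8; 0.085 0.0014 -0.0239 0.0312 0 0 3.8; 0.085 0 -0.024 0.0312 0 0 3.8; 0.085 -0.0017 -0.0239 0.0312 0 0 3.8; 0.085 -0.0033 -0.0238 0.0312 0 0 3.8; 0.085 -0.0048 -0.0235 0.0312 0 0 3.8; 0.085 0 0 0 0 0 0; 0.085 0 0 0.0313 0 0 0; 0.085 0 0 0.0313 0 0 0"

```text
t: 33.67
ee_pos: [0.6877, -0.1663, 0.0581]
eef_rot: [-2.283, 2.157, -0.003]
wrist_force: [0.7, -0.1, -0.2]
width: 0.085
grasp_force: 0.0
```

>>> play_rows:
  series: "0.085 0 0 0.0313 0 0 0; 0 0 0 0 0 0 0; 0 0 0 0 0 0 0; 0 0 0 0 0 0 0; 0 0 0 0 0 0 0; 0 0 0 0 0 0 0; 0 0 0 0 0 0 0"

```text
t: 34.55
ee_pos: [0.6883, -0.1666, 0.0281]
eef_rot: [-2.28, 2.16, -0.004]
wrist_force: [-0.3, 0.4, 9.8]
width: 0.0197
grasp_force: 79.8
```

```bash
sed -i 's/(.6,0,.31),w),.*\],0)/(.6,0,.31),w)],0)/' tools.py; python3 - <<'E'
from tools import *
carry(2)
E
```

```text
t 34.55 q [-0.35  0.56  1.35 -0.    1.23  2.74] p [ 0.6883 -0.1666  0.0281] x [ 0.054 -0.999  0.001] z [ 0.002 -0.001 -1.   ] F [-0.3  0.4  9.8] w 0.0197 g 79.8
target [0.61058976 0.18901454 0.16764873]
0 0 -0.0001 -0.044 0 0 0; 0 0 -0.0001 -0.044 0 0 0; 0 0 -0.0001 -0.044 0 0 0; 0 -0.004 0.0058 -0.0078 0 0 -9; 0 -0.0049 0.0051 -0.0078 0 0 -9; 0 -0.0056 0.0043 -0.0078 0 0 -9; 0 -0.0062 0.0033 -0.0078 0 0 -9; 0 -0.0067 0.0023 -0.0078 0 0 -9; 0 -0.0069 0.0013 -0.0078 0 0 -9; 0 -0.007 0.0002 -0.0078 0 0 -9
0 -0.007 -0.0009 -0.0078 0 0 -9; 0 -0.0068 -0.002 -0.0078 0 0 -9; 0 -0.0064 -0.0031 -0.0078 0 0 -9; 0 -0.0058 -0.004 -0.0078 0 0 -9; 0 -0.0051 -0.0049 -0.0078 0 0 -9; 0 -0.0043 -0.0056 -0.0078 0 0 -9; 0 -0.0033 -0.0062 -0.0078 0 0 -9; 0 -0.0023 -0.0067 -0.0078 0 0 -9; 0 -0.0013 -0.0069 -0.0078 0 0 -9; 0 -0.0002 -0.0071 -0.0078 0 0 -9
0 0.0009 -0.007 -0.0078 0 0 -9; 0 0.0113 -0.0007 -0.0011 0 9.1 0; 0 0.0113 -0.0007 0.0007 0 9.1 0; 0 0.0111 -0.0007 0.0025 0 9.1 0; 0 0.0106 -0.0007 0.0042 0 9.1 0; 0 0.0098 -0.0007 0.0058 0 9.1 0; 0 0.0087 -0.0007 0.0073 0 9.1 0; 0 0.0074 -0.0007 0.0086 0 9.1 0; 0 0.006 -0.0007 0.0097 0 9.1 0; 0 0.0044 -0.0007 0.0105 0 9.1 0
```

>>> play_rows:
  series: "0 0 0 -0.044 0 0 0; 0 0 0 -0.044 0 0 0; 0 0 0 -0.044 0 0 0; 0 -0.004 0.0058 -0.0078 0 0 -9; 0 -0.0049 0.0051 -0.0078 0 0 -9; 0 -0.0056 0.0043 -0.0078 0 0 -9; 0 -0.0062 0.0033 -0.0078 0 0 -9; 0 -0.0067 0.0023 -0.0078 0 0 -9; 0 -0.0069 0.0013 -0.0078 0 0 -9; 0 -0.007 0.0002 -0.0078 0 0 -9"

```text
t: 35.8
ee_pos: [0.6453, -0.1404, 0.2136]
eef_rot: [3.075, -0.643, 0.001]
wrist_force: [0.4, -0.2, -1.8]
width: 0.0199
grasp_force: 78.6
```

>>> play_rows:
  series: "0 -0.007 -0.0009 -0.0078 0 0 -9; 0 -0.0068 -0.002 -0.0078 0 0 -9; 0 -0.0064 -0.0031 -0.0078 0 0 -9; 0 -0.0058 -0.004 -0.0078 0 0 -9; 0 -0.0051 -0.0049 -0.0078 0 0 -9; 0 -0.0043 -0.0056 -0.0078 0 0 -9; 0 -0.0033 -0.0062 -0.0078 0 0 -9; 0 -0.0023 -0.0067 -0.0078 0 0 -9; 0 -0.0013 -0.0069 -0.0078 0 0 -9; 0 0 -0.0071 -0.0078 0 0 -9"

```text
t: 37.05
ee_pos: [0.5851, -0.1032, 0.2916]
eef_rot: [2.629, 1.719, 0.001]
wrist_force: [-0.2, -0.1, -1.7]
width: 0.0197
grasp_force: 78.6
```

>>> play_rows:
  series: "0 0.0009 -0.007 -0.0078 0 0 -9; 0 0.0113 -0.0007 -0.0011 0 9.1 0; 0 0.0113 -0.0007 0.0007 0 9.1 0; 0 0.0111 -0.0007 0.0025 0 9.1 0; 0 0.0106 -0.0007 0.0042 0 9.1 0; 0 0.0098 -0.0007 0.0058 0 9.1 0; 0 0.0087 -0.0007 0.0073 0 9.1 0; 0 0.0074 -0.0007 0.0086 0 9.1 0; 0 0.006 -0.0007 0.0097 0 9.1 0; 0 0.0044 -0.0007 0.0105 0 9.1 0"

```text
t: 38.3
ee_pos: [0.5996, 0.0001, 0.3092]
eef_rot: [-1.512, -1.163, -1.32]
wrist_force: [0.3, 0.2, -2.1]
width: 0.0197
grasp_force: 78.8
```

```bash
cat >> tools.py <<'E'
def insert(i,**k):
    st();q,w=place(i,**k);print(q)
    plan([((q[0],q[1],.31),w),(q+[0,0,.04],w),(q+[0,0,.003],w)],0)
E
python3 - <<'E'
from tools import *
insert(2);shot('wrist','w11');a=load('w7')['pixels'].astype(int);b=load('w11')['pixels'].astype(int);d=np.abs(a-b).sum(2)
print('handle diff',d[180:300,300:345].mean(),'fingers',d[300:390,200:420].mean(), 'elsewhere',d[150:250,100:200].mean())
E
```

```text
t 38.30 q [-0.64  0.34  1.63  1.29  1.86 -0.47] p [5.996e-01 1.000e-04 3.092e-01] x [0.034 0.133 0.991] z [ 0.257  0.957 -0.137] F [ 0.3  0.2 -2.1] w 0.0197 g 78.8
[0.61058976 0.18901454 0.16764873]
0 0.0053 -0.0076 0.0367 0 0 0; 0 0.0053 -0.0076 0.0367 0 0 0; 0 0.0053 -0.0076 0.0367 0 0 0; 0 0.0053 -0.0076 0.0367 0 0 0; 0 0.0053 -0.0076 0.0367 0 0 0; 0 -0.0338 0 0.0047 0 0 0; 0 -0.0338 0 0.0047 0 0 0; 0 -0.0338 0 0.0047 0 0 0; 0 -0.0366 0 0.0051 0 0 0
handle diff 12.361666666666666 fingers 7.091565656565656 elsewhere 13.3363
```

The held handle matches the previous good hold. Inserting.

>>> play_rows:
  series: "0 0.0053 -0.0076 0.0367 0 0 0; 0 0.0053 -0.0076 0.0367 0 0 0; 0 0.0053 -0.0076 0.0367 0 0 0; 0 0.0053 -0.0076 0.0367 0 0 0; 0 0.0053 -0.0076 0.0367 0 0 0; 0 0 0 0 0 0 0; 0 0 0 0 0 0 0; 0 -0.0338 0 0.0047 0 0 0; 0 -0.0338 0 0.0047 0 0 0; 0 -0.0338 0 0.0047 0 0 0"

```text
t: 39.6
ee_pos: [0.6109, 0.1877, 0.2055]
eef_rot: [-1.517, -1.165, -1.316]
wrist_force: [0.9, 0.8, -1.4]
width: 0.0199
grasp_force: 78.8
```

>>> play_rows:
  series: "0 -0.018 0 0.0026 0 0 0; 0 -0.0178 0 0.0025 0 0 0; 0 0 0 0 0 0 0; 0 -0.005 0 0.0006 0 0 0; 0 0 0 0 0 0 0; 0 0 0 0 0 0 0"

```text
t: 40.35
ee_pos: [0.6115, 0.1888, 0.1692]
eef_rot: [-1.509, -1.165, -1.322]
wrist_force: [-2.2, 1.0, 29.3]
width: 0.0199
grasp_force: 79.3
```

```bash
python3 - <<'E'
from tools import *
st();print(place(2)[0]);away()
E
```

```text
t 40.35 q [-0.33  0.45  1.84  1.42  1.53 -0.72] p [0.6115 0.1888 0.1692] x [0.03  0.132 0.991] z [ 0.256  0.957 -0.136] F [-2.2  1.  29.3] w 0.0199 g 79.3
[0.61058976 0.18901454 0.16764873]
0.04 0 0 -0.035 0 0 0; 0.04 0 0 -0.035 0 0 0; 0.04 0 0 -0.035 0 0 0; 0.04 0 0 -0.035 0 0 0; 0.04 0.033 0.0002 -0.0045 0 0 0; 0.04 0.033 0.0002 -0.0045 0 0 0; 0.04 0.033 0.0002 -0.0045 0 0 0; 0.04 0.002 0.0056 -0.0109 0 -9.1 0; 0.04 0.0003 0.0056 -0.0111 0 -9.1 0; 0.04 -0.0015 0.0056 -0.011 0 -9.1 0
0.04 -0.0032 0.0056 -0.0107 0 -9.1 0; 0.04 -0.0049 0.0056 -0.01 0 -9.1 0; 0.04 -0.0064 0.0056 -0.0091 0 -9.1 0; 0.04 -0.0077 0.0056 -0.008 0 -9.1 0; 0.04 -0.0089 0.0056 -0.0067 0 -9.1 0; 0.04 -0.0099 0.0056 -0.0052 0 -9.1 0; 0.04 -0.0122 -0.0016 -0.0013 0 0 9; 0.04 -0.0123 0.0003 -0.0013 0 0 9; 0.04 -0.012 0.0023 -0.0013 0 0 9; 0.04 -0.0115 0.0041 -0.0013 0 0 9
0.04 -0.0108 0.0059 -0.0013 0 0 9; 0.04 -0.0097 0.0075 -0.0013 0 0 9; 0.04 -0.0084 0.0089 -0.0013 0 0 9; 0.04 -0.0069 0.0101 -0.0013 0 0 9; 0.04 -0.0053 0.0111 -0.0013 0 0 9; 0.04 -0.0035 0.0118 -0.0013 0 0 9; 0.04 -0.0016 0.0122 -0.0013 0 0 9; 0.04 0.0003 0.0123 -0.0013 0 0 9; 0.04 0.0023 0.012 -0.0013 0 0 9; 0.04 0.0041 0.0115 -0.0013 0 0 9
0.04 0.0059 0.0108 -0.0013 0 0 9
```

>>> play_rows:
  series: "0 0.002 0 0 0 0 0; 0.04 0 0 0 0 0 0; 0.04 0 0 0 0 0 0; 0.04 0 0 -0.035 0 0 0; 0.04 0 0 -0.035 0 0 0; 0.04 0 0 -0.035 0 0 0; 0.04 0 0 -0.035 0 0 0; 0.04 0.033 0 -0.0045 0 0 0; 0.04 0.033 0 -0.0045 0 0 0; 0.04 0.033 0 -0.0045 0 0 0"

```text
t: 41.6
ee_pos: [0.575, 0.0556, 0.2877]
eef_rot: [-1.516, -1.164, -1.315]
wrist_force: [0.2, 1.1, 0.1]
width: 0.04
grasp_force: 0.0
```

>>> play_rows:
  series: "0.085 0.002 0.0056 -0.0109 0 -9.1 0; 0.085 0.0003 0.0056 -0.0111 0 -9.1 0; 0.085 -0.0015 0.0056 -0.011 0 -9.1 0; 0.085 -0.0032 0.0056 -0.0107 0 -9.1 0; 0.085 -0.0049 0.0056 -0.01 0 -9.1 0; 0.085 -0.0064 0.0056 -0.0091 0 -9.1 0; 0.085 -0.0077 0.0056 -0.008 0 -9.1 0; 0.085 -0.0089 0.0056 -0.0067 0 -9.1 0; 0.085 -0.0099 0.0056 -0.0052 0 -9.1 0"

```text
t: 42.72
ee_pos: [0.5995, -0.0494, 0.3195]
eef_rot: [2.489, 1.911, -0.005]
wrist_force: [0.3, -0.1, -1.5]
width: 0.0851
grasp_force: 0.0
```

>>> play_rows:
  series: "0.085 -0.0122 -0.0016 -0.0013 0 0 9; 0.085 -0.0123 0.0003 -0.0013 0 0 9; 0.085 -0.012 0.0023 -0.0013 0 0 9; 0.085 -0.0115 0.0041 -0.0013 0 0 9; 0.085 -0.0108 0.0059 -0.0013 0 0 9; 0.085 -0.0097 0.0075 -0.0013 0 0 9; 0.085 -0.0084 0.0089 -0.0013 0 0 9; 0.085 -0.0069 0.0101 -0.0013 0 0 9; 0.085 -0.0053 0.0111 -0.0013 0 0 9; 0.085 -0.0035 0.0118 -0.0013 0 0 9"

```text
t: 43.98
ee_pos: [0.5524, -0.1628, 0.3316]
eef_rot: [3.114, -0.417, -0.001]
wrist_force: [-0.1, -0.0, 0.4]
width: 0.0852
grasp_force: 0.0
```

>>> play_rows:
  series: "0.085 -0.0016 0.0122 -0.0013 0 0 9; 0.085 0.0003 0.0123 -0.0013 0 0 9; 0.085 0.0023 0.012 -0.0013 0 0 9; 0.085 0.0041 0.0115 -0.0013 0 0 9; 0.085 0.0059 0.0108 -0.0013 0 0 9; 0.085 0 0 0 0 0 0"

```text
t: 44.72
ee_pos: [0.5291, -0.2196, 0.3382]
eef_rot: [2.721, -1.57, -0.0]
wrist_force: [0.6, -0.1, 0.5]
width: 0.085
grasp_force: 0.0
```

```bash
python3 - <<'E'
from tools import *
look('12');im=shot('scene','s12')
c=im['pixels'][100:240,350:470];cv2.imwrite('pics/z12.png',cv2.resize(c,None,fx=4,fy=4)[:,:,::-1])
pick(.5927,-.1053,122.2)
E
```

```text
t 44.73 q [-0.53  0.13  1.28 -0.    1.73  2.09] p [ 0.5291 -0.2196  0.3382] x [ 0.501 -0.866 -0.   ] z [-0. -0. -1.] F [ 0.6 -0.1  0.5] w 0.0850 g 0.0
wrist
 (0.5922, -0.1037, 121.9, 105, 23)
 (0.4715, -0.1264, 100.4, 107, 22)
top
 (0.593, -0.1073, 123.7, 103, 24)
 (0.4727, -0.13, 101.6, 97, 21)
0.085 -0.0106 -0.0187 0.0364 0 0 -0.3; 0.085 -0.0105 -0.0187 0.0364 0 0 -0.3; 0.085 -0.0104 -0.0188 0.0364 0 0 -0.3; 0.085 -0.0103 -0.0188 0.0364 0 0 -0.3; 0.085 -0.0102 -0.0189 0.0364 0 0 -0.3; 0.085 -0.0101 -0.0189 0.0364 0 0 -0.3; 0.085 0 0 0.0313 0 0 0; 0.085 0 0 0.0313 0 0 0; 0.085 0 0 0.0313 0 0 0
```

View pics/z12.png

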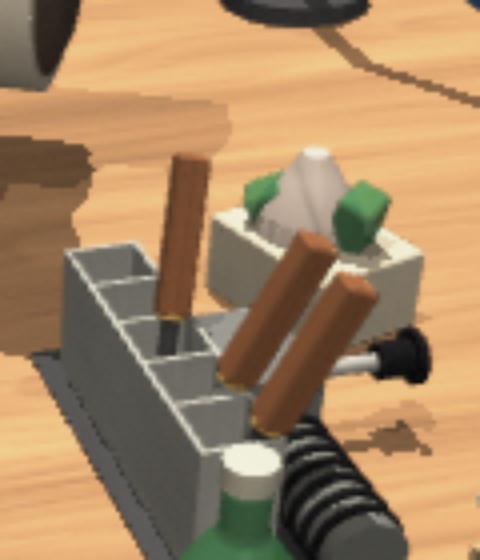

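Three tools stand: cell 2's is nearly upright, cells 3 and 4 lean toward +y, and the knob is still out. Picking B next.

>>> play_rows:
  series: "0.085 -0.0106 -0.0187 0.0364 0 0 -0.3; 0.085 -0.0105 -0.0187 0.0364 0 0 -0.3; 0.085 -0.0104 -0.0188 0.0364 0 0 -0.3; 0.085 -0.0103 -0.0188 0.0364 0 0 -0.3; 0.085 -0.0102 -0.0189 0.0364 0 0 -0.3; 0.085 -0.0101 -0.0189 0.0364 0 0 -0.3; 0.085 0 0 0 0 0 0; 0.085 0 0 0.0313 0 0 0; 0.085 0 0 0.0313 0 0 0; 0.085 0 0 0.0313 0 0 0"

```text
t: 46.12
ee_pos: [0.595, -0.1086, 0.0267]
eef_rot: [-2.747, 1.524, -0.003]
wrist_force: [0.7, 0.3, 0.1]
width: 0.0849
grasp_force: 0.0
```

>>> play_rows:
  series: "0 0 0 0 0 0 0; 0 0 0 0 0 0 0; 0 0 0 0 0 0 0; 0 0 0 0 0 0 0; 0 0 0 0 0 0 0; 0 0 0 0 0 0 0"

```text
t: 46.88
ee_pos: [0.5952, -0.1083, 0.0278]
eef_rot: [-2.746, 1.526, -0.004]
wrist_force: [-2.5, -0.3, 11.3]
width: 0.0198
grasp_force: 79.8
```

```bash
python3 - <<'E'
from tools import *
im=load('s12')
for z in(.205,.213): print('A butt',z,onz(im,397.5,140,z))
print('A ferr',onz(im,393,179,.11),cell(2))
carry(0)
E
```

```text
A butt 0.205 [0.57311829 0.21688135 0.205     ]
A butt 0.213 [0.58840574 0.2106572  0.213     ]
A ferr [0.60337343 0.20080219 0.11      ] [0.6087 0.193 ]
t 46.88 q [-0.31  0.38  1.63 -0.    1.14  2.28] p [ 0.5952 -0.1083  0.0278] x [ 0.528 -0.849  0.002] z [ 0.002 -0.001 -1.   ] F [-2.5 -0.3 11.3] w 0.0198 g 79.8
target [0.51062875 0.18622238 0.16764873]
0 0.0001 -0.0001 -0.0441 0 0 0; 0 0.0001 -0.0001 -0.0441 0 0 0; 0 0.0001 -0.0001 -0.0441 0 0 0; 0 -0.001 0.0006 -0.0093 0 0 -8.9; 0 -0.0011 0.0004 -0.0093 0 0 -8.9; 0 -0.0011 0.0002 -0.0093 0 0 -8.9; 0 -0.0011 0.0001 -0.0093 0 0 -8.9; 0 -0.0011 -0.0001 -0.0093 0 0 -8.9; 0 -0.0011 -0.0003 -0.0093 0 0 -8.9; 0 -0.001 -0.0005 -0.0093 0 0 -8.9
0 -0.001 -0.0006 -0.0093 0 0 -8.9; 0 -0.0009 -0.0008 -0.0093 0 0 -8.9; 0 -0.0007 -0.0009 -0.0093 0 0 -8.9; 0 -0.0006 -0.001 -0.0093 0 0 -8.9; 0 -0.0004 -0.0011 -0.0093 0 0 -8.9; 0 -0.0003 -0.0011 -0.0093 0 0 -8.9; 0 -0.0001 -0.0011 -0.0093 0 0 -8.9; 0 0.0001 -0.0011 -0.0093 0 0 -8.9; 0 0.0113 -0.0007 -0.0011 0 9.1 0; 0 0.0113 -0.0007 0.0007 0 9.1 0
0 0.0111 -0.0007 0.0025 0 9.1 0; 0 0.0106 -0.0007 0.0042 0 9.1 0; 0 0.0098 -0.0007 0.0058 0 9.1 0; 0 0.0087 -0.0007 0.0073 0 9.1 0; 0 0.0074 -0.0007 0.0086 0 9.1 0; 0 0.006 -0.0007 0.0097 0 9.1 0; 0 0.0044 -0.0007 0.0105 0 9.1 0
```

A leans about 10° toward cell 1, so B goes into cell 0 biased to −x, leaving room for the last tool.

>>> play_rows:
  series: "0 0 0 -0.0441 0 0 0; 0 0 0 -0.0441 0 0 0; 0 0 0 -0.0441 0 0 0; 0 -0.001 0.0006 -0.0093 0 0 -8.9; 0 -0.0011 0.0004 -0.0093 0 0 -8.9; 0 -0.0011 0.0002 -0.0093 0 0 -8.9; 0 -0.0011 0 -0.0093 0 0 -8.9; 0 -0.0011 0 -0.0093 0 0 -8.9; 0 -0.0011 -0.0003 -0.0093 0 0 -8.9; 0 -0.001 -0.0005 -0.0093 0 0 -8.9"

```text
t: 48.12
ee_pos: [0.5874, -0.1042, 0.2243]
eef_rot: [3.139, 0.122, 0.001]
wrist_force: [-0.4, 0.4, -0.9]
width: 0.0198
grasp_force: 78.7
```

>>> play_rows:
  series: "0 -0.001 -0.0006 -0.0093 0 0 -8.9; 0 -0.0009 -0.0008 -0.0093 0 0 -8.9; 0 -0.0007 -0.0009 -0.0093 0 0 -8.9; 0 -0.0006 -0.001 -0.0093 0 0 -8.9; 0 -0.0004 -0.0011 -0.0093 0 0 -8.9; 0 -0.0003 -0.0011 -0.0093 0 0 -8.9; 0 0 -0.0011 -0.0093 0 0 -8.9; 0 0 -0.0011 -0.0093 0 0 -8.9; 0 0.0113 -0.0007 -0.0011 0 9.1 0; 0 0.0113 -0.0007 0.0007 0 9.1 0"

```text
t: 49.38
ee_pos: [0.5839, -0.0769, 0.3014]
eef_rot: [-2.312, -1.788, -0.378]
wrist_force: [0.2, -0.2, -2.3]
width: 0.0196
grasp_force: 78.7
```

>>> play_rows:
  series: "0 0.0111 -0.0007 0.0025 0 9.1 0; 0 0.0106 -0.0007 0.0042 0 9.1 0; 0 0.0098 -0.0007 0.0058 0 9.1 0; 0 0.0087 -0.0007 0.0073 0 9.1 0; 0 0.0074 -0.0007 0.0086 0 9.1 0; 0 0.006 -0.0007 0.0097 0 9.1 0; 0 0.0044 -0.0007 0.0105 0 9.1 0; 0 0 0 0 0 0 0"

```text
t: 50.38
ee_pos: [0.5987, 0.0004, 0.306]
eef_rot: [-1.512, -1.165, -1.309]
wrist_force: [0.3, -0.2, -1.2]
width: 0.0196
grasp_force: 78.9
```

```bash
sed -i 's/tz=.012):/tz=.012,dx=0):/; s/cell(i,0,tipdy)/cell(i,dx,tipdy)/' tools.py
cat >> tools.py <<'E'
def cmp(a,b):
    a,b=[load(t)['pixels'].astype(int) for t in(a,b)];d=np.abs(a-b).sum(2)
    print('handle diff',d[180:300,300:345].mean().round(1),'fingers',d[300:390,200:420].mean().round(1))
E
python3 - <<'E'
from tools import *
insert(0,dx=-.004);shot('wrist','w13');cmp('w7','w13');cmp('w11','w13')
E
```

```text
t 50.38 q [-0.64  0.35  1.63  1.28  1.86 -0.47] p [5.987e-01 4.000e-04 3.060e-01] x [0.039 0.135 0.99 ] z [ 0.249  0.958 -0.14 ] F [ 0.3 -0.2 -1.2] w 0.0196 g 78.9
[0.50663031 0.18611069 0.16764873]
0 0.0051 -0.0272 0.0309 -0.1 0 -0; 0 0.0051 -0.0272 0.0308 -0.1 0 -0; 0 0.0051 -0.0273 0.0308 -0.1 0 -0; 0 0.0051 -0.0273 0.0308 -0.1 0 -0; 0 0.0051 -0.0274 0.0307 -0.1 0 -0; 0 -0.0338 0 0.0047 0 0 0; 0 -0.0338 0 0.0047 0 0 0; 0 -0.0338 0 0.0047 0 0 0; 0 -0.0366 0 0.0051 0 0 0
handle diff 8.6 fingers 7.3
handle diff 9.7 fingers 7.4
```

>>> play_rows:
  series: "0 0.0051 -0.0272 0.0309 0 0 0; 0 0.0051 -0.0272 0.0308 0 0 0; 0 0.0051 -0.0273 0.0308 0 0 0; 0 0.0051 -0.0273 0.0308 0 0 0; 0 0.0051 -0.0274 0.0307 0 0 0; 0 0 0 0 0 0 0; 0 0 0 0 0 0 0; 0 -0.0338 0 0.0047 0 0 0; 0 -0.0338 0 0.0047 0 0 0; 0 -0.0338 0 0.0047 0 0 0"

```text
t: 51.68
ee_pos: [0.5073, 0.1844, 0.208]
eef_rot: [-1.513, -1.17, -1.313]
wrist_force: [0.7, -0.5, -1.1]
width: 0.0198
grasp_force: 78.9
```

>>> play_rows:
  series: "0 -0.018 0 0.0026 0 0 0; 0 -0.0178 0 0.0025 0 0 0; 0 0 0 0 0 0 0; 0 -0.003 0 0.0004 0 0 0; 0 0 0 0 0 0 0; 0 0 0 0 0 0 0"

```text
t: 52.42
ee_pos: [0.5065, 0.1853, 0.17]
eef_rot: [-1.512, -1.168, -1.312]
wrist_force: [-0.7, -0.6, -1.4]
width: 0.02
grasp_force: 78.9
```

```bash
python3 - <<'E'
from tools import *
st();print(place(0,dx=-.004)[0]);away()
E
```

```text
t 52.42 q [-0.41  0.29  2.07  1.36  1.58 -0.81] p [0.5065 0.1853 0.17  ] x [0.035 0.137 0.99 ] z [ 0.25   0.958 -0.141] F [-0.7 -0.6 -1.4] w 0.0200 g 78.9
[0.50663031 0.18611069 0.16764873]
0.04 0 0 -0.035 0 0 0; 0.04 0 0 -0.035 0 0 0; 0.04 0 0 -0.035 0 0 0; 0.04 0 0 -0.035 0 0 0; 0.04 0.033 0 -0.0047 0 0 0; 0.04 0.033 0 -0.0047 0 0 0; 0.04 0.033 0 -0.0047 0 0 0; 0.04 0.0023 0.0167 -0.0077 0 -9.1 0; 0.04 0.001 0.0167 -0.0079 0 -9.1 0; 0.04 -0.0002 0.0167 -0.008 0 -9.1 0
0.04 -0.0015 0.0167 -0.0079 0 -9.1 0; 0.04 -0.0027 0.0167 -0.0075 0 -9.1 0; 0.04 -0.0038 0.0167 -0.007 0 -9.1 0; 0.04 -0.0049 0.0167 -0.0063 0 -9.1 0; 0.04 -0.0058 0.0167 -0.0054 0 -9.1 0; 0.04 -0.0066 0.0167 -0.0045 0 -9.1 0; 0.04 -0.0122 -0.0016 -0.0013 0 0 9; 0.04 -0.0123 0.0003 -0.0013 0 0 9; 0.04 -0.012 0.0023 -0.0013 0 0 9; 0.04 -0.0115 0.0041 -0.0013 0 0 9
0.04 -0.0108 0.0059 -0.0013 0 0 9; 0.04 -0.0097 0.0075 -0.0013 0 0 9; 0.04 -0.0084 0.0089 -0.0013 0 0 9; 0.04 -0.0069 0.0101 -0.0013 0 0 9; 0.04 -0.0053 0.0111 -0.0013 0 0 9; 0.04 -0.0035 0.0118 -0.0013 0 0 9; 0.04 -0.0016 0.0122 -0.0013 0 0 9; 0.04 0.0003 0.0123 -0.0013 0 0 9; 0.04 0.0023 0.012 -0.0013 0 0 9; 0.04 0.0041 0.0115 -0.0013 0 0 9
0.04 0.0059 0.0108 -0.0013 0 0 9
```

Go 2 mm lower, then release and return to hover.

>>> play_rows:
  series: "0 -0.002 0 0 0 0 0; 0.04 0 0 0 0 0 0; 0.04 0 0 0 0 0 0; 0.04 0 0 -0.035 0 0 0; 0.04 0 0 -0.035 0 0 0; 0.04 0 0 -0.035 0 0 0; 0.04 0 0 -0.035 0 0 0; 0.04 0.034 0 -0.0047 0 0 0; 0.04 0.034 0 -0.0047 0 0 0; 0.04 0.034 0 -0.0047 0 0 0"

```text
t: 53.68
ee_pos: [0.4713, 0.0514, 0.2914]
eef_rot: [-1.512, -1.167, -1.312]
wrist_force: [-1.0, -0.2, -0.2]
width: 0.0396
grasp_force: 0.0
```

>>> play_rows:
  series: "0.085 0.0023 0.0167 -0.0077 0 -9.1 0; 0.085 0.001 0.0167 -0.0079 0 -9.1 0; 0.085 0 0.0167 -0.008 0 -9.1 0; 0.085 -0.0015 0.0167 -0.0079 0 -9.1 0; 0.085 -0.0027 0.0167 -0.0075 0 -9.1 0; 0.085 -0.0038 0.0167 -0.007 0 -9.1 0; 0.085 -0.0049 0.0167 -0.0063 0 -9.1 0; 0.085 -0.0058 0.0167 -0.0054 0 -9.1 0; 0.085 -0.0066 0.0167 -0.0045 0 -9.1 0"

```text
t: 54.8
ee_pos: [0.6009, -0.0499, 0.3213]
eef_rot: [2.483, 1.917, -0.005]
wrist_force: [-0.6, -0.5, -1.3]
width: 0.0849
grasp_force: 0.0
```

>>> play_rows:
  series: "0.085 -0.0122 -0.0016 -0.0013 0 0 9; 0.085 -0.0123 0.0003 -0.0013 0 0 9; 0.085 -0.012 0.0023 -0.0013 0 0 9; 0.085 -0.0115 0.0041 -0.0013 0 0 9; 0.085 -0.0108 0.0059 -0.0013 0 0 9; 0.085 -0.0097 0.0075 -0.0013 0 0 9; 0.085 -0.0084 0.0089 -0.0013 0 0 9; 0.085 -0.0069 0.0101 -0.0013 0 0 9; 0.085 -0.0053 0.0111 -0.0013 0 0 9; 0.085 -0.0035 0.0118 -0.0013 0 0 9"

```text
t: 56.05
ee_pos: [0.5541, -0.1636, 0.3335]
eef_rot: [-3.115, 0.408, 0.001]
wrist_force: [-1.0, -0.2, -0.3]
width: 0.0848
grasp_force: 0.0
```

>>> play_rows:
  series: "0.085 -0.0016 0.0122 -0.0013 0 0 9; 0.085 0.0003 0.0123 -0.0013 0 0 9; 0.085 0.0023 0.012 -0.0013 0 0 9; 0.085 0.0041 0.0115 -0.0013 0 0 9; 0.085 0.0059 0.0108 -0.0013 0 0 9; 0.085 0 0 0 0 0 0"

```text
t: 56.8
ee_pos: [0.5311, -0.2206, 0.3401]
eef_rot: [2.725, -1.563, -0.0]
wrist_force: [-0.3, -0.0, -0.2]
width: 0.085
grasp_force: 0.0
```

```bash
python3 - <<'E'
from tools import *
look('14');im=shot('scene','s14')
c=im['pixels'][100:240,330:470];cv2.imwrite('pics/z14.png',cv2.resize(c,None,fx=4,fy=4)[:,:,::-1])
t=load('t14')['pixels'][110:250,200:320]
cv2.imwrite('pics/t14c.png',np.hstack([cv2.resize(c,(448,448))[:,:,::-1],cv2.resize(t,(345,402)).copy()[:,:,::-1][:402] if 0 else cv2.resize(t,(352,448))[:,:,::-1]]))
E
```

```text
t 56.80 q [-0.53  0.14  1.27 -0.    1.73  2.08] p [ 0.5311 -0.2206  0.3401] x [ 0.505 -0.863 -0.   ] z [-0.  0. -1.] F [-0.3 -0.  -0.2] w 0.0850 g 0.0
wrist
 (0.4716, -0.1256, 100.3, 106, 23)
top
 (0.4724, -0.1288, 101.7, 99, 20)
```

View pics/t14c.png

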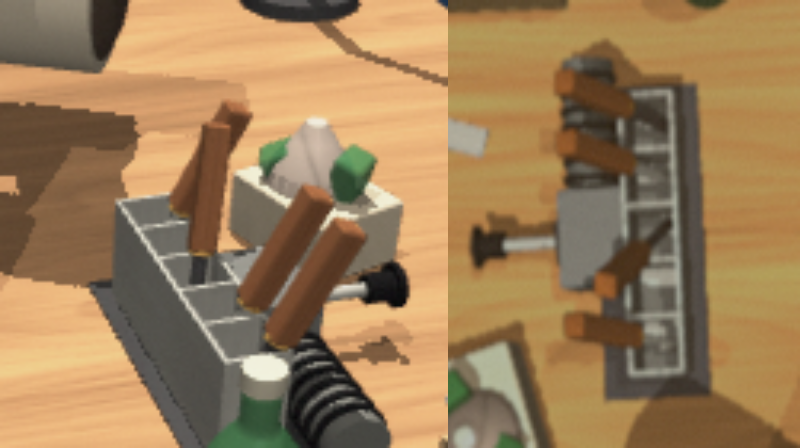

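All four stand in their cells. A (cell 2) leans toward +y and over the edge of cell 1, so I'll quantify the clearance before placing C.

```bash
python3 - <<'E'
from tools import *
t=load('t14');s=load('s14')
tb=(200+(610-448)/352*120,110+283/448*140);tf=(200+(641-448)/352*120,110+248/448*140)
sb=(330+213/448*140,100+124/448*140);sf=(330+200/448*140,100+252/448*140)
for a,b in((tb,sb),(tf,sf)): 
    p,e=tri(ray(t,*a),ray(s,*b));print(p,e,'box frame',np.round((p[:2]-C0),3))
    P=p if a is tb else P; F=p
for z in(.13,.15,.17,.19): print(z,(F+(P-F)*(z-F[2])/(P[2]-F[2]))[:2])
print('cell1',cell(1)); print('place',place(1,dx=-.008,dip=4,tipdy=-.012)[0])
pick(.4722,-.1275,100.9)
E
```

```text
[0.55879381 0.21750982 0.20135705] [0.0023, 0.0023] box frame [-0.05   0.025]
[0.59392845 0.20148397 0.10490815] [0.0016, 0.0016] box frame [-0.015  0.008]
0.13 [0.58478793 0.2056532 ]
0.15 [0.57750228 0.20897638]
0.17 [0.57021663 0.21229957]
0.19 [0.56293098 0.21562275]
cell1 [0.55871949 0.19160392]
place [0.54985417 0.17489368 0.16770365]
0.085 -0.0179 0.0008 0.0367 0 0 3.3; 0.085 -0.0178 0.0018 0.0367 0 0 3.3; 0.085 -0.0177 0.0029 0.0367 0 0 3.3; 0.085 -0.0175 0.0039 0.0367 0 0 3.3; 0.085 -0.0172 0.0048 0.0367 0 0 3.3; 0.085 -0.0169 0.0058 0.0367 0 0 3.3; 0.085 0 0 0.0313 0 0 0; 0.085 0 0 0.0313 0 0 0; 0.085 0 0 0.0313 0 0 0
```

A hangs over cell 1's +y half. C goes into cell 1 leaning slightly toward −y, clear of A. Picking C.

>>> play_rows:
  series: "0.085 -0.0179 0.0008 0.0367 0 0 3.3; 0.085 -0.0178 0.0018 0.0367 0 0 3.3; 0.085 -0.0177 0.0029 0.0367 0 0 3.3; 0.085 -0.0175 0.0039 0.0367 0 0 3.3; 0.085 -0.0172 0.0048 0.0367 0 0 3.3; 0.085 -0.0169 0.0058 0.0367 0 0 3.3; 0.085 0 0 0 0 0 0; 0.085 0 0 0.0313 0 0 0; 0.085 0 0 0.0313 0 0 0; 0.085 0 0 0.0313 0 0 0"

```text
t: 58.2
ee_pos: [0.4745, -0.1308, 0.0269]
eef_rot: [-2.419, 2.003, -0.004]
wrist_force: [0.1, -0.3, 0.7]
width: 0.0851
grasp_force: 0.0
```

>>> play_rows:
  series: "0 0 0 0 0 0 0; 0 0 0 0 0 0 0; 0 0 0 0 0 0 0; 0 0 0 0 0 0 0; 0 0 0 0 0 0 0; 0 0 0 0 0 0 0"

```text
t: 58.95
ee_pos: [0.4738, -0.1304, 0.0277]
eef_rot: [-2.416, 2.007, -0.004]
wrist_force: [-1.2, 0.3, 13.0]
width: 0.0199
grasp_force: 79.6
```

```bash
python3 - <<'E'
from tools import *
carry(1,dip=-4)
E
```

```text
t 58.95 q [-0.43  0.17  1.9  -0.    1.07  2.53] p [ 0.4738 -0.1304  0.0277] x [ 0.183 -0.983  0.001] z [ 0.002 -0.001 -1.   ] F [-1.2  0.3 13. ] w 0.0199 g 79.6
target [0.55219837 0.1562286  0.1655412 ]
0 0.0001 -0.0001 -0.0441 0 0 0; 0 0.0001 -0.0001 -0.0441 0 0 0; 0 0.0001 -0.0001 -0.0441 0 0 0; 0 -0.0006 -0.0065 -0.0082 0 0 -9.1; 0 0.0004 -0.0065 -0.0082 0 0 -9.1; 0 0.0015 -0.0063 -0.0082 0 0 -9.1; 0 0.0024 -0.006 -0.0082 0 0 -9.1; 0 0.0034 -0.0056 -0.0082 0 0 -9.1; 0 0.0042 -0.005 -0.0082 0 0 -9.1; 0 0.0049 -0.0043 -0.0082 0 0 -9.1
0 0.0055 -0.0034 -0.0082 0 0 -9.1; 0 0.006 -0.0025 -0.0082 0 0 -9.1; 0 0.0063 -0.0015 -0.0082 0 0 -9.1; 0 0.0065 -0.0005 -0.0082 0 0 -9.1; 0 0.0065 0.0005 -0.0082 0 0 -9.1; 0 0.0063 0.0015 -0.0082 0 0 -9.1; 0 0.006 0.0025 -0.0082 0 0 -9.1; 0 0.0055 0.0034 -0.0082 0 0 -9.1; 0 0.0049 0.0043 -0.0082 0 0 -9.1; 0 0.0042 0.005 -0.0082 0 0 -9.1
0 0.0102 -0.0007 -0.001 0 9.4 -0; 0 0.0102 -0.0007 0.0007 0 9.4 -0; 0 0.01 -0.0007 0.0023 0 9.4 -0; 0 0.0094 -0.0007 0.0039 0 9.4 -0; 0 0.0087 -0.0007 0.0054 0 9.4 -0; 0 0.0077 -0.0007 0.0068 0 9.4 -0; 0 0.0065 -0.0007 0.0079 0 9.4 -0; 0 0.0051 -0.0007 0.0089 0 9.4 -0; 0 0.0036 -0.0007 0.0096 0 9.4 -0; 0 0.002 -0.0007 0.01 0 9.4 -0
```

>>> play_rows:
  series: "0 0 0 -0.0441 0 0 0; 0 0 0 -0.0441 0 0 0; 0 0 0 -0.0441 0 0 0; 0 -0.0006 -0.0065 -0.0082 0 0 -9.1; 0 0.0004 -0.0065 -0.0082 0 0 -9.1; 0 0.0015 -0.0063 -0.0082 0 0 -9.1; 0 0.0024 -0.006 -0.0082 0 0 -9.1; 0 0.0034 -0.0056 -0.0082 0 0 -9.1; 0 0.0042 -0.005 -0.0082 0 0 -9.1; 0 0.0049 -0.0043 -0.0082 0 0 -9.1"

```text
t: 60.2
ee_pos: [0.517, -0.1174, 0.2167]
eef_rot: [3.113, -0.422, 0.001]
wrist_force: [0.1, -0.1, -1.2]
width: 0.02
grasp_force: 79.0
```

>>> play_rows:
  series: "0 0.0055 -0.0034 -0.0082 0 0 -9.1; 0 0.006 -0.0025 -0.0082 0 0 -9.1; 0 0.0063 -0.0015 -0.0082 0 0 -9.1; 0 0.0065 -0.0005 -0.0082 0 0 -9.1; 0 0.0065 0.0005 -0.0082 0 0 -9.1; 0 0.0063 0.0015 -0.0082 0 0 -9.1; 0 0.006 0.0025 -0.0082 0 0 -9.1; 0 0.0055 0.0034 -0.0082 0 0 -9.1; 0 0.0049 0.0043 -0.0082 0 0 -9.1; 0 0.0042 0.005 -0.0082 0 0 -9.1"

```text
t: 61.45
ee_pos: [0.5793, -0.0994, 0.2987]
eef_rot: [2.482, 1.925, 0.0]
wrist_force: [-0.5, 0.2, -1.2]
width: 0.02
grasp_force: 79.0
```

>>> play_rows:
  series: "0 0.0102 -0.0007 -0.001 0 9.4 0; 0 0.0102 -0.0007 0.0007 0 9.4 0; 0 0.01 -0.0007 0.0023 0 9.4 0; 0 0.0094 -0.0007 0.0039 0 9.4 0; 0 0.0087 -0.0007 0.0054 0 9.4 0; 0 0.0077 -0.0007 0.0068 0 9.4 0; 0 0.0065 -0.0007 0.0079 0 9.4 0; 0 0.0051 -0.0007 0.0089 0 9.4 0; 0 0.0036 -0.0007 0.0096 0 9.4 0; 0 0.002 -0.0007 0.01 0 9.4 0"

```text
t: 62.7
ee_pos: [0.5984, 0.0005, 0.3086]
eef_rot: [-1.334, -1.029, -1.439]
wrist_force: [0.3, 0.3, -1.1]
width: 0.0199
grasp_force: 79.1
```

```bash
python3 - <<'E'
from tools import *
insert(1,dx=-.005,dip=-4,tipdy=-.006);shot('wrist','w15');cmp('w13','w15');shot('scene','s15');shot('top','t15')
E
```

```text
t 62.70 q [-0.64  0.42  1.67  1.44  1.94 -0.53] p [5.984e-01 5.000e-04 3.086e-01] x [-0.021 -0.071  0.997] z [0.255 0.964 0.074] F [ 0.3  0.3 -1.1] w 0.0199 g 79.1
[0.54708863 0.16008743 0.1655412 ]
0 -0.0022 -0.0226 0.0352 -0.1 -0.1 0; 0 -0.0022 -0.0226 0.0352 -0.1 -0.1 0; 0 -0.0022 -0.0226 0.0352 -0.1 -0.1 0; 0 -0.0021 -0.0227 0.0352 -0.1 -0.1 0; 0 -0.0347 0 -0.0024 0 0 0; 0 -0.0347 0 -0.0024 0 0 0; 0 -0.0347 0 -0.0024 0 0 0; 0 -0.0369 0 -0.0026 0 0 0
handle diff 27.2 fingers 18.6
```

>>> play_rows:
  series: "0 -0.0022 -0.0226 0.0352 0 0 0; 0 -0.0022 -0.0226 0.0352 0 0 0; 0 -0.0022 -0.0226 0.0352 0 0 0; 0 -0.0021 -0.0227 0.0352 0 0 0; 0 0 0 0 0 0 0; 0 0 0 0 0 0 0; 0 -0.0347 0 -0.0024 0 0 0"

```text
t: 63.72
ee_pos: [0.5477, 0.1592, 0.2761]
eef_rot: [-1.337, -1.038, -1.438]
wrist_force: [0.7, 0.1, -1.9]
width: 0.0196
grasp_force: 79.2
```

```bash
python3 - <<'E'
from tools import *
st();im=shot('scene','s16');t=shot('top','t16')
c=im['pixels'][80:240,330:470];t=t['pixels'][110:250,200:320]
cv2.imwrite('pics/m16.png',np.hstack([cv2.resize(c,(448,512)),cv2.resize(t,(352,512))])[:,:,::-1])
q,w=place(1,dx=-.005,dip=-4,tipdy=-.006);plan([(q+[0,0,.05],w),(q+[0,0,.003],w)],0)
E
```

```text
t 63.73 q [-0.43  0.28  1.95  1.51  1.75 -0.67] p [0.5477 0.1592 0.2761] x [-0.024 -0.064  0.998] z [0.254 0.965 0.067] F [ 0.7  0.1 -1.9] w 0.0196 g 79.2
0 -0.0284 0 -0.0016 -0.1 0 -0.1; 0 -0.0284 0 -0.0016 -0.1 0 -0.1; 0 -0.0234 0 -0.0016 0 0 0; 0 -0.0234 0 -0.0016 0 0 0
```

View pics/m16.png

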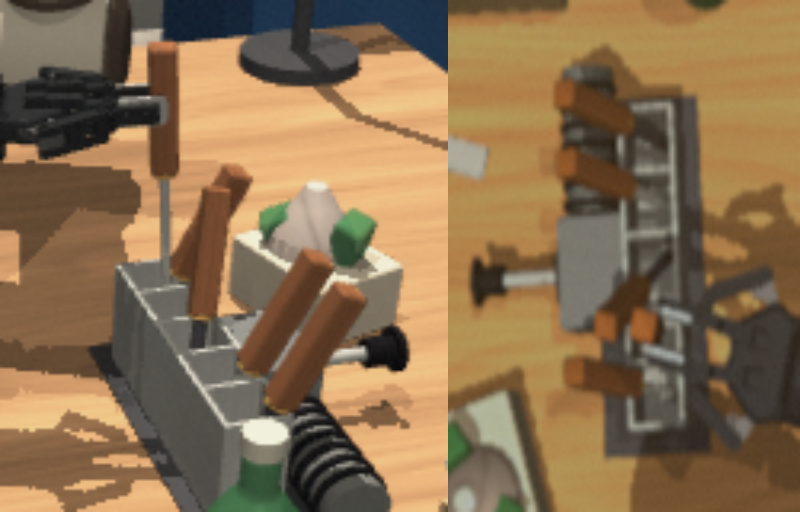

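C hangs straight over cell 1, clear of A's handle. Lowering in.

>>> play_rows:
  series: "0 -0.0284 0 -0.0016 0 0 0; 0 -0.0284 0 -0.0016 0 0 0; 0 0 0 0 0 0 0; 0 -0.0234 0 -0.0016 0 0 0; 0 -0.0234 0 -0.0016 0 0 0; 0 0 0 0 0 0 0; 0 0 0 0 0 0 0"

```text
t: 64.7
ee_pos: [0.5475, 0.1607, 0.1721]
eef_rot: [-1.337, -1.032, -1.436]
wrist_force: [-0.0, -0.0, -1.3]
width: 0.0198
grasp_force: 79.2
```

```bash
python3 - <<'E'
from tools import *
st();q,w=place(1,dx=-.005,dip=-4,tipdy=-.006);plan([(q,w)],0)
E
```

```text
t 64.70 q [-0.43  0.49  1.97  1.48  1.73 -0.89] p [0.5475 0.1607 0.1721] x [-0.019 -0.067  0.998] z [0.254 0.965 0.07 ] F [-0.  -0.  -1.3] w 0.0198 g 79.2
0 -0.0065 -0.0003 -0.0012 -0.3 0 0.1
```

>>> play_rows:
  series: "0 -0.0045 0 0 0 0 0; 0 -0.003 0 0 0 0 0; 0 0 0 0 0 0 0"

```text
t: 65.08
ee_pos: [0.5476, 0.1611, 0.1661]
eef_rot: [-1.332, -1.031, -1.44]
wrist_force: [-2.4, -2.9, 26.4]
width: 0.0198
grasp_force: 79.4
```

>>> play_rows:
  series: "0.034 0 0 0 0 0 0; 0.034 0 0 0 0 0 0; 0.034 0 0 -0.02 0 0 0; 0.036 0 0 -0.035 0 0 0; 0.04 0 0 -0.035 0 0 0; 0.04 0 0 -0.035 0 0 0; 0.04 0 0 -0.035 0 0 0; 0.04 0 0 0 0 0 0"

```text
t: 66.08
ee_pos: [0.5067, 0.0053, 0.1517]
eef_rot: [-1.34, -1.03, -1.436]
wrist_force: [0.3, 0.2, -0.7]
width: 0.0397
grasp_force: 0.0
```

```bash
python3 - <<'E'
from tools import *
st()
s=shot('scene','s17');t=shot('top','t17')
for n,im in(('s16',load('s16')),('s17',s),('t17',t)):
    a=im['pixels'].astype(float)+1
    sub=a[80:240,330:470] if n[0]=='s' else a[110:250,200:320]
    m=((sub[...,0]/sub[...,1]>1.46)&(sub[...,0]>45)).astype('u1');c,l,st_,ce=cv2.connectedComponentsWithStats(m)
    off=np.array([330,80]) if n[0]=='s' else np.array([200,110])
    print(n,[(list((x[:2]+off)),list(x[2:5])) for x in st_[1:] if x[4]>40])
E
```

```text
t 66.08 q [-0.74  0.56  1.91  1.23  1.92 -0.94] p [0.5067 0.0053 0.1517] x [-0.018 -0.067  0.998] z [0.256 0.964 0.069] F [ 0.3  0.2 -0.7] w 0.0397 g 0.0
s16 [([np.int64(376), np.int64(93)], [np.int32(10), np.int32(42), np.int32(287)]), ([np.int64(384), np.int64(131)], [np.int32(24), np.int32(48), np.int32(538)]), ([np.int64(405), np.int64(158)], [np.int32(29), np.int32(39), np.int32(447)]), ([np.int64(413), np.int64(168)], [np.int32(31), np.int32(40), np.int32(485)])]
s17 [([np.int64(383), np.int64(131)], [np.int32(26), np.int32(48), np.int32(534)]), ([np.int64(366), np.int64(135)], [np.int32(14), np.int32(38), np.int32(311)]), ([np.int64(405), np.int64(158)], [np.int32(29), np.int32(39), np.int32(444)]), ([np.int64(413), np.int64(168)], [np.int32(31), np.int32(40), np.int32(487)])]
t17 [([np.int64(236), np.int64(132)], [np.int32(27), np.int32(15), np.int32(216)]), ([np.int64(237), np.int64(150)], [np.int32(26), np.int32(15), np.int32(212)]), ([np.int64(257), np.int64(186)], [np.int32(11), np.int32(9), np.int32(47)]), ([np.int64(250), np.int64(193)], [np.int32(12), np.int32(10), np.int32(82)]), ([np.int64(274), np.int64(199)], [np.int32(10), np.int32(9), np.int32(71)]), ([np.int64(240), np.int64(208)], [np.int32(26), np.int32(10), np.int32(194)])]
```

C now stands in cell 1; the scene shows its handle at (366-380,135-173) and the others unchanged. Next I check its lean and plan the knob push with closed fingers on the outer disc.

```bash
python3 - <<'E'
from tools import *
s=load('s17');a=s['pixels'].astype(float)+1
sub=a[133:176,362:382];m=((sub[...,0]/sub[...,1]>1.46)&(sub[...,0]>45));ys,xs=np.nonzero(m)
for k in(2,18,36): print('row',133+k,'cols',362+xs[ys==k].min() if (ys==k).any() else None,362+xs[ys==k].max() if (ys==k).any() else None)
for z in(.19,.2,.21): print('butt',onz(s,371,137,z))
for z in(.1,.11): print('ferr',onz(s,376,172,z))
p,r=cur()
plan([(p+[0,0,.2],None),((.5,.05,.36),down(91.6)),((.604,.412,.3),down(91.6)),((.604,.412,.056),None)],0)
E
```

```text
row 135 cols 369 372
row 151 cols 369 376
row 169 cols 373 379
butt [0.51018212 0.1673814  0.19      ]
butt [0.52997926 0.16082887 0.2       ]
butt [0.5497764  0.15427635 0.21      ]
ferr [0.54249095 0.17508157 0.1       ]
ferr [0.55871009 0.16940063 0.11      ]
0 0.0399 0 0.0028 0 0 0; 0 0.0399 0 0.0028 0 0 0; 0 0.0399 0 0.0028 0 0 0; 0 0.0399 0 0.0028 0 0 0; 0 0.0399 0 0.0028 0 0 0; 0 0.0005 -0.0016 0.0037 1.2 -8.5 -1.1; 0 0.0011 -0.0015 0.0036 1.2 -8.5 -1.1; 0 0.0016 -0.0014 0.0034 1.2 -8.5 -1.1; 0 0.0021 -0.0013 0.0032 1.2 -8.5 -1.1; 0 0.0026 -0.0012 0.0028 1.2 -8.5 -1.1
0 0.003 -0.001 0.0024 1.2 -8.5 -1.1; 0 0.0033 -0.0009 0.002 1.2 -8.5 -1.1; 0 0.0036 -0.0008 0.0015 1.2 -8.5 -1.1; 0 0.0038 -0.0007 0.001 1.2 -8.5 -1.1; 0 0.0039 -0.0006 0.0004 1.2 -8.5 -1.1; 0 0.004 -0.0006 -0.0002 1.2 -8.5 -1.1; 0 0.0399 0.0127 0.0067 0 0 0; 0 0.0399 0.0127 0.0067 0 0 0; 0 0.0399 0.0127 0.0067 0 0 0; 0 0.0399 0.0127 0.0067 0 0 0
0 0.0399 0.0127 0.0067 0 0 0; 0 0.0399 0.0127 0.0067 0 0 0; 0 0.0399 0.0127 0.0067 0 0 0; 0 0.0399 0.0127 0.0067 0 0 0; 0 0.0399 0.0127 0.0067 0 0 0; 0 0 0 0.0407 0 0 0; 0 0 0 0.0407 0 0 0; 0 0 0 0.0407 0 0 0; 0 0 0 0.0407 0 0 0; 0 0 0 0.0407 0 0 0
0 0 0 0.0407 0 0 0
```

>>> play_rows:
  series: "0 0.0399 0 0.0028 0 0 0; 0 0.0399 0 0.0028 0 0 0; 0 0.0399 0 0.0028 0 0 0; 0 0.0399 0 0.0028 0 0 0; 0 0.0399 0 0.0028 0 0 0; 0 0.0005 -0.0016 0.0037 1.2 -8.5 -1.1; 0 0.0011 -0.0015 0.0036 1.2 -8.5 -1.1; 0 0.0016 -0.0014 0.0034 1.2 -8.5 -1.1; 0 0.0021 -0.0013 0.0032 1.2 -8.5 -1.1; 0 0.0026 -0.0012 0.0028 1.2 -8.5 -1.1"

```text
t: 67.42
ee_pos: [0.5032, 0.0278, 0.3559]
eef_rot: [-1.811, -1.636, -0.922]
wrist_force: [0.1, 1.1, -0.2]
width: -0.0
grasp_force: 0.0
```

>>> play_rows:
  series: "0 0.003 -0.001 0.0024 1.2 -8.5 -1.1; 0 0.0033 -0.0009 0.002 1.2 -8.5 -1.1; 0 0.0036 -0.0008 0.0015 1.2 -8.5 -1.1; 0 0.0038 -0.0007 0.001 1.2 -8.5 -1.1; 0 0.0039 -0.0006 0.0004 1.2 -8.5 -1.1; 0 0.004 -0.0006 0 1.2 -8.5 -1.1; 0 0 0 0 0 0 0"

```text
t: 68.3
ee_pos: [0.4997, 0.053, 0.3598]
eef_rot: [2.191, 2.251, -0.006]
wrist_force: [0.7, 0.1, -0.8]
width: -0.0004
grasp_force: 0.0
```

```bash
python3 - <<'E'
from tools import *
st()
plan([((.604,.412,.3),down(91.6)),((.604,.412,.056),None)],0)
s=shot('scene','s18');t=shot('top','t18')
a=s['pixels'].astype(float)+1
for n,im in(('s',s),('t',t)):
    a=im['pixels'].astype(float)+1;o=(80,330) if n=='s' else (110,200)
    sub=a[80:240,330:470] if n=='s' else a[110:250,200:320]
    m=((sub[...,0]/sub[...,1]>1.46)&(sub[...,0]>45)).astype('u1');S=cv2.connectedComponentsWithStats(m)[2]
    print(n,[(x[:2]+o[::-1]).tolist()+x[2:5].tolist() for x in S[1:] if x[4]>40])
# knob: dark pixels left of the box in top
k=t['pixels'][170:205,205:240].max(2)<55;ys,xs=np.nonzero(k);print('knob dark cols',205+xs.min(),205+xs.max(),'rows',170+ys.min(),170+ys.max())
print(onz(t,205+xs.min(),170+np.median(ys),.055))
E
```

```text
t 68.30 q [-0.05 -0.01  1.39 -0.    1.76 -0.07] p [0.4997 0.053  0.3598] x [-0.027  1.    -0.003] z [-0.003 -0.003 -1.   ] F [ 0.7  0.1 -0.8] w -0.0004 g 0.0
0 0.0396 0.0127 0.0065 0 0 -0; 0 0.0396 0.0127 0.0065 0 0 -0; 0 0.0396 0.0127 0.0065 0 0 -0; 0 0.0396 0.0127 0.0066 0 0 -0; 0 0.0396 0.0127 0.0066 0 0 -0; 0 0.0396 0.0127 0.0066 0 0 -0; 0 0.0396 0.0127 0.0066 0 0 -0; 0 0.0396 0.0127 0.0066 0 0 -0; 0 0.0396 0.0127 0.0066 0 0 -0; 0 0 0 0.0407 0 0 0
0 0 0 0.0407 0 0 0; 0 0 0 0.0407 0 0 0; 0 0 0 0.0407 0 0 0; 0 0 0 0.0407 0 0 0; 0 0 0 0.0407 0 0 0
s [[383, 131, 26, 48, 539], [365, 134, 15, 39, 329], [405, 158, 29, 39, 445], [413, 168, 31, 40, 487]]
t [[236, 132, 27, 14, 216], [237, 150, 26, 15, 211], [250, 194, 8, 9, 62], [240, 208, 19, 9, 119]]
knob dark cols 209 218 rows 182 192
[0.60622807 0.37498532 0.055     ]
```

Everything is stable and the knob's outer face is at about y = 0.376, fully out. Moving down behind the knob.

>>> play_rows:
  series: "0 0.0396 0.0127 0.0065 0 0 0; 0 0.0396 0.0127 0.0065 0 0 0; 0 0.0396 0.0127 0.0065 0 0 0; 0 0.0396 0.0127 0.0066 0 0 0; 0 0.0396 0.0127 0.0066 0 0 0; 0 0.0396 0.0127 0.0066 0 0 0; 0 0.0396 0.0127 0.0066 0 0 0; 0 0.0396 0.0127 0.0066 0 0 0; 0 0.0396 0.0127 0.0066 0 0 0; 0 0 0 0 0 0 0"

```text
t: 69.65
ee_pos: [0.6072, 0.4097, 0.2968]
eef_rot: [-2.195, -2.243, 0.009]
wrist_force: [0.5, -0.3, 0.7]
width: 0.0001
grasp_force: 0.0
```

>>> play_rows:
  series: "0 0 0 0.04 0 0 0; 0 0 0 0.04 0 0 0; 0 0 0 0.04 0 0 0; 0 0 0 0.04 0 0 0; 0 0 0 0.04 0 0 0; 0 0 0 0.04 0 0 0; 0 0 0 0 0 0 0"

```text
t: 70.53
ee_pos: [0.605, 0.4058, 0.0566]
eef_rot: [-2.198, -2.24, 0.014]
wrist_force: [-0.1, -1.7, -0.2]
width: -0.0003
grasp_force: 0.0
```

>>> play_rows:
  series: "0 -0.01 0 0 0 0 0; 0 -0.01 0 0 0 0 0; 0 -0.01 0 0 0 0 0; 0 -0.01 0 0 0 0 0; 0 -0.01 0 0 0 0 0; 0 -0.006 0 0 0 0 0; 0 0 0 0 0 0 0"

```text
t: 71.4
ee_pos: [0.6073, 0.3515, 0.0603]
eef_rot: [2.198, 2.244, -0.005]
wrist_force: [-0.3, -0.6, -0.5]
width: -0.0003
grasp_force: 0.0
```

>>> play_rows:
  series: "0 -0.005 0 0 0 0 0; 0 0 0 0 0 0 0"

```text
t: 71.65
ee_pos: [0.6072, 0.3468, 0.0596]
eef_rot: [-2.198, -2.245, 0.007]
wrist_force: [0.0, 0.5, -0.3]
width: 0.0001
grasp_force: 0.3
```

>>> play_rows:
  series: "0 -0.004 0 0 0 0 0; 0 0 0 0 0 0 0"

```text
t: 71.9
ee_pos: [0.6072, 0.3441, 0.0596]
eef_rot: [-2.196, -2.245, 0.004]
wrist_force: [1.3, 11.9, 0.6]
width: -0.0
grasp_force: 5.9
```

>>> play_rows:
  series: "0 -0.003 0 0 0 0 0; 0 0 0 0 0 0 0"

```text
t: 72.15
ee_pos: [0.6072, 0.3438, 0.0599]
eef_rot: [-2.194, -2.244, -0.003]
wrist_force: [4.8, 33.7, -4.2]
width: 0.0001
grasp_force: 17.3
```

The stop is reached where the home position was predicted (0.343), with a firm 34 N. Backing off and checking.

>>> play_rows:
  series: "0 0.02 0 0 0 0 0; 0 0.03 0 0 0 0 0; 0 0.03 0 0 0 0 0; 0 0 0 -0.05 0 0 0; 0 0 0 -0.05 0 0 0; 0 0 0 -0.05 0 0 0; 0 0 0 -0.05 0 0 0; 0 0.05 0 -0.03 0 0 0; 0 0.05 0 0 0 0 0; 0 0 0 0 0 0 0"

```text
t: 73.4
ee_pos: [0.6031, 0.5238, 0.2869]
eef_rot: [-2.194, -2.248, 0.01]
wrist_force: [0.6, -0.4, -0.1]
width: 0.0
grasp_force: 0.0
```

```bash
python3 - <<'E'
from tools import *
st()
s=shot('scene','s19');t=shot('top','t19')
for n,im in(('s',s),('t',t)):
    a=im['pixels'].astype(float)+1;o=(80,330) if n=='s' else (110,200)
    sub=a[80:240,330:470] if n=='s' else a[110:250,200:320]
    m=((sub[...,0]/sub[...,1]>1.46)&(sub[...,0]>45)).astype('u1');S=cv2.connectedComponentsWithStats(m)[2]
    print(n,[(x[:2]+o[::-1]).tolist()+x[2:5].tolist() for x in S[1:] if x[4]>40])
print('bench',handles(t,0)[2])
for q in('top0','t18','t19'):
    g=load(q)['pixels'][181:194,200:240].max(2);d=(g<60).sum(0);print(q,'dark cols',[200+i for i in range(40) if d[i]>=3])
s0=load('scene0')['pixels'].astype(int);d=np.abs(s0-s['pixels']).sum(2)
print('carving diff',d[138:160,402:450].mean(),'scene knob',[ (k,[430+i for i in range(22) if (load(k)['pixels'][183:200,430:452].max(2)<45).sum(0)[i]>=4]) for k in('scene0','s18','s19')])
E
```

```text
t 73.40 q [ 0.62  0.67  0.66 -0.    1.83  0.59] p [0.6031 0.5238 0.2869] x [-0.024  1.    -0.004] z [-0.005 -0.004 -1.   ] F [ 0.6 -0.4 -0.1] w 0.0000 g 0.0
s [[383, 131, 26, 48, 550], [365, 134, 15, 39, 321], [405, 158, 29, 39, 445], [413, 168, 31, 41, 497]]
t [[236, 132, 27, 15, 223], [236, 150, 27, 15, 216], [250, 186, 19, 17, 162], [274, 199, 10, 9, 71], [239, 207, 27, 12, 226]]
bench []
top0 dark cols [221, 222, 223, 224, 225, 226, 227, 228, 229, 230]
t18 dark cols [209, 210, 211, 212, 213, 214, 215, 216, 217, 218]
t19 dark cols [223, 224, 225, 226, 227, 228, 229, 230, 231, 232, 233, 234]
carving diff 82.51609848484848 scene knob [('scene0', [431, 432, 433, 434, 435, 436, 437, 438, 439, 440, 441, 442, 443, 444]), ('s18', [444, 445, 446, 447, 448, 449, 450, 451]), ('s19', [432, 433, 434, 435, 436, 437, 438, 439, 440, 441])]
```

The knob is home: it moved 14 px in, to 2 px past its starting position. All five tools stand, the bench is clear of tools, and the arm touches nothing. Handing in.

```bash
python3 -c "
from plant import ctrl
print(ctrl.close_job())"
```

```text
the job is handed in; nothing more can be done
None
```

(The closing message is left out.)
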